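Lean the recipe stand's rest back to its marker and stand the slate on it

TASK

Lean the hinged rest of the wooden recipe stand back until it lines up with the brass marker on its side arc, and let go of it so that it stays there by itself. Then lift the slate board out of its slotted block and stand it upright (long side up) on the stand's ledge, in the middle, leaning against the rest; the rest must still be in line with the marker at the end. Leave the marker where it is set and do not knock the cork or the jam jar away.

Things in the scene. Friction and masses are not known exactly. Their poses are not given: they have to be found in the camera images.
- rest (a joint): angle of the stand's hinged rest, rad: 0 = upright, grows as it leans back (away from the stand's ledge side), range -0.12 to 0.95. A stiff friction hinge: it stays wherever it is left; it takes about 0.5 N m to turn, i.e. a push of about 6 N at 80 mm from the hinge. It starts within 0.08 of upright.
- marker (a joint): angle of the brass marker on the stand's side arc, rad, on the same hinge axis and with the same zero and direction as the rest: the rest lines up with the marker when the two values are equal. It is somewhere between 0.32 and 0.62 and must stay there; a knock can shift it.
- rest_mid (a point): point on the front face of the rest (oak plate 130 wide, 9 thick, reaching from 6 to 110 above the hinge axis, its mid-plane passing through that axis), 80 mm up the face from the hinge axis, midway across. Turns with the rest: z up along the plate, x square to it towards the back, y along the hinge.
- marker_tip (a point): outer end of the brass marker: a bar 4 mm thick, 46 mm long, pointing straight at the hinge axis from 118 mm out, with a 12 x 10 x 14 mm rider on the steel wire arc (radius 100 mm). It lies 78 mm along the hinge (+y of the stand) from the middle. Same axes as rest_mid: z outward along the bar, x square to it towards the back.
- stand_hinge (a point): middle of the hinge axis, 18 mm over the worktop, on the stand's fixed wooden base. Axes: x towards the stand's back (the way the rest leans), y along the hinge, z up. The base is 172 wide, 14 high (its top is the ledge that carries the slate), from 28 in front of the hinge to 60 behind it.
- board_center (a point): centre of the slate board: flat panel 8 thick (its x axis), 110 wide (y), 160 tall (z), about 0.16 kg, light wood frame round dark slate, both faces alike. It starts standing upright in the slotted block, in a slot 22 mm deep, its lower edge 8 mm over the worktop.
- holder: fixed oak block with a slot along its y axis, 40 x 76 x 32 mm, origin at the middle of its underside; slot 10 wide, its floor 8 mm up, open at both ends.
- jar_low: bystander: jam jar with a green lid, 64 across, 99 tall, standing on the open worktop between the stand and the slotted block; origin at the centre of its underside
- cork: bystander: wine cork standing on end, 23 across, 38 tall, origin at the centre of its underside
- stand_lip (a point): middle of the top of the front lip on the fixed base, 28 mm over the worktop: a strip 6 thick, 120 long along the hinge, from 22 to 28 mm in front of the hinge axis. The slate's lower edge goes between lip and rest (channel about 17 mm wide, floor 14 mm over the worktop). Axes as stand_hinge.
- stand: the whole recipe stand: oak base 88 deep, 172 wide, 14 high, fixed to the worktop, carrying the rest and the steel wire arc with the marker. Origin on the worktop under the middle of the hinge axis; axes as stand_hinge. Beware: a solid wall cabinet hangs 0.44 m over the worktop, its front 0.57 m ahead of the robot's base axis.

How it is judged:
By the outcome, as a careful person would: the job done as asked, in the order asked, and still so for the second after the job is handed in, with the robot touching nothing.
It also fails if it takes over 64 s, if anything falls off the work surface, if the arm or the gripper's body presses on something with over 40 N, if the wrist force passes 120 N, or if a joint passes its speed limit or range.

ROBOT

A 6-joint arm with a two-finger parallel gripper is mounted at the origin on a cart in front of the work surface, level with it; the furniture and walls round the work are solid. World frame = base frame: x ahead of the robot, y to its left, z up, the work surface at z = 0. Lengths are in m, angles in rad, forces in N, time in s.
With the tool pointing down it reaches from about 0.35 to 0.975 m from the base axis. Payload 4.9 kg.
Tool frame: the origin (TCP) lies at the very end of the fingers, on their centre line; the grasp point (between the pads) lies 19 mm behind it (ctrl.grasp_offset is the distance from the TCP to the grasp point, in m); y points along the fingers, z is the direction in which the jaws open and shut, and the axes are right-handed (so a half turn about y gives the same grasp; the last joint's range is limited). The gripper opens to 85 mm and grips with 20 to 120 N. Pads are 22 mm wide; open, the fingers measure 114 mm over their backs; the gripper's body (76 mm by 85 mm) begins 54 mm behind the grasp point. The pads swing forward as they close: fully open they stand 13 mm farther back than shut.
Start: joints at [1.205, 0.053, 1.613, -0, 1.476, -0.119], TCP at [0.153, 0.606, 0.231] pointing down, gripper open.
Joint ranges: [-3.01, 3.01], [-1.01, 2.22], [0.06, 2.58], [-1.02, 4.17], [0.09, 2.62], [-3.14, 3.14]. Speed limits (rad/s): [2.57, 2.57, 3.14, 3.14, 3.14, 3.14].

INTERFACE

Orientations are given as a rotation vector (axis times angle).
In Python, from station import ctrl, eyes, finish_job, find_in, regions_of, pinpoint gives the robot as it stands.
- The arm moves only by the tool play_rows, never from a script. Its argument "moves" is a list of rows, each an object of numbers: "x", "y", "z": the shift along the world's x, y, z in cm; "turn": the turn about the world's z in degrees; "jaw": the finger opening in cm, from 0 to 8.54. A call has 1 to 8 rows; each row shifts and turns the commanded pose from where the row before left it; what a row does not reach is not made up. A row lasts 1/12 s, in which the tool goes at most 41.7 mm and 7.16 degrees, less where a joint would pass 70% of its speed; a pose out of reach is approached as far as the arm can. A call is refused whole if a number of a shift passes 4.17 or a number of a turn 7.16, either way. A call with a gripper value outside its range is refused whole. The fingers move at their own pace and stop on an object; "squeeze" is the grip in N (left out, the last holds). Time passes only in rows, so rows that do not move let the fingers close. It gives the time, the measured TCP pose, the force and the opening at its end, in the units of the state.
- ctrl.get_obs(): the state, without advancing time (a new reading comes with each control period).
- eyes.get_image(name): name is "scene" or "top" or "wrist"; returns a dict with "img" (480x640x3 uint8, red, green, blue), "camera_matrix" (3x3 intrinsics, pixels), "D" ([k1, k2, p1, p2, k3] as OpenCV has them; the pictures are not rectified), "cam_to_world" (4x4, takes a point from camera to world coordinates). Camera axes: x right, y up, looking along -z (the intrinsics and any distortion apply to the point x, -y, -z); pixel columns grow to the right and rows downward; lengths in m; the calibration is good to about 2 mm. A picture is of the moment at which its call begins. There is no depth.
- finish_job(): hands the job in, once; it reports no verdict.
Trained networks look in the newest picture that a camera, given by its name, has taken for a name from the list of things; names that differ only in an ending like _2 or _b are one class to them, and where a whole thing is asked for, a point or a joint stands for the part that bears it (a point fixed in the world has none). Each returns a list of dicts, best first, with "score" (0 to 1); they miss things now and then, are a little off and sometimes report something else, mostly with a low value. They report only what shows in the picture. A call takes as long as a camera call.
- find_in(camera, query): "point" ([column, row] in pixels, amid what is visible of it).
- regions_of(camera, query): "pixels" (480x640 bool, what is visible of it) and "point" ([column, row] in pixels, amid what is visible of it).
- pinpoint(camera, query): "point" ([column, row] in pixels: a listed point, or the origin of a listed thing).
The state is a dict: "t": time; "q": joint angles; "dq": joint speeds; "effort": joint torques, N m; "tool_pos": TCP position; "tool_rot": TCP orientation; "contact_force": force on the tool from outside, world axes, zero at the start; "wrist_torque": the same for the moment, N m; "opening": finger opening in m.
Only numpy, scipy, OpenCV 4.12 (cv2) and the standard library are available. Lean on these libraries where they do the work, as an engineer would, in place of code of your own. Each camera call takes 0.05 s, during which the arm holds its last target.

## Working session

There is one attempt and no reset: what is moved stays moved. The work goes in short steps, Python scripts to look and compute and a tool call to move; the robot and the scene stay as the last step left them, time stands still between calls to the robot, and variables do not carry over. Pictures are saved under pics/ and viewed, and the job is handed in when it is done.

Besides the shell and the picture viewer there is one more tool, called after "Request:" as name([rows], argument=value, ...), one row to a line, values as JSON. play_rows: Moves the arm, as the interface text tells. Its arguments: {"type":"object","properties":{"moves":{"type":"array"},"squeeze":{"type":"number"}},"required":["moves"]}

```bash
mkdir -p pics; ls
cat > h.py <<'E'
import numpy as np, cv2
from station import ctrl, eyes, finish_job, find_in, regions_of, pinpoint
def grab(n,f=None):
    d=eyes.get_image(n)
    if f: cv2.imwrite('pics/'+f,cv2.cvtColor(d['img'],cv2.COLOR_RGB2BGR))
    return d
def ray(d,p):
    u=cv2.undistortPoints(np.array([[p]],float),np.array(d['camera_matrix']),np.array(d['D'],float))[0,0]
    T=np.array(d['cam_to_world']); v=T[:3,:3]@np.array([u[0],-u[1],-1]); return T[:3,3],v/np.linalg.norm(v)
def onz(d,p,z):
    o,v=ray(d,p); return o+v*(z-o[2])/v[2]
def tri(L):
    A=np.zeros((3,3));b=np.zeros(3)
    for d,p in L:
        o,v=ray(d,p);P=np.eye(3)-np.outer(v,v);A+=P;b+=P@o
    x=np.linalg.solve(A,b)
    r=[np.linalg.norm((np.eye(3)-np.outer(v,v))@(x-o)) for o,v in [ray(d,p) for d,p in L]]
    return x,r
def proj(d,X):
    T=np.linalg.inv(np.array(d['cam_to_world'])); X=np.atleast_2d(X); c=X@T[:3,:3].T+T[:3,3]
    c=c*np.array([1,-1,-1]); return cv2.projectPoints(c,np.zeros(3),np.zeros(3),np.array(d['camera_matrix'],float),np.array(d['D'],float))[0][:,0]
E
python3 - <<'E'
from h import *
np.set_printoptions(precision=4,suppress=True)
print(ctrl.get_obs())
D={n:grab(n,n+'0.png') for n in ['scene','top','wrist']}
for n in D: print(n,np.array(D[n]['cam_to_world'])[:3,3])
for q in ['rest_mid','marker_tip','stand_hinge','board_center','holder','jar_low','cork','stand_lip','stand']:
    L=[]
    for n in ['scene','top','wrist']:
        r=pinpoint(n,q)
        if r: print(q,n,r[0]['score'],r[0]['point']);
        if r and r[0]['score']>.4: L.append((D[n],r[0]['point']))
    if len(L)>1: print('   ',*tri(L))
E
```

```text
pics
{'t': 0.0, 'q': array([ 1.205 ,  0.0534,  1.6143,  0.    ,  1.476 , -0.119 ]), 'dq': array([-0.0007, -0.0005, -0.0011, -0.001 ,  0.0003,  0.0001]), 'effort': array([ -0.0004, -39.3666, -37.0184,  -0.    ,   0.0069,  -0.    ]), 'tool_pos': array([0.1525, 0.6055, 0.2301]), 'tool_rot': array([-1.5641,  0.1942, -0.1934]), 'contact_force': array([-0.1414, -0.2521, -0.1595]), 'wrist_torque': array([-0.01  ,  0.0332, -0.0049]), 'opening': 0.08555872085115875}
scene [-0.1184 -0.4578  0.5304]
top [0.2686 0.0234 0.9265]
wrist [0.0885 0.6217 0.3736]
rest_mid scene 0.63 [207.4, 200.3]
rest_mid top 0.85 [188.9, 273.5]
    [0.4369 0.2559 0.097 ] [np.float64(0.0016848931111286098), np.float64(0.0016848931111284329)]
marker_tip scene 0.54 [162.5, 196.9]
marker_tip top 0.37 [170.8, 318.4]
stand_hinge scene 0.75 [213.6, 233.4]
stand_hinge top 0.82 [201.6, 279.8]
    [0.4376 0.2511 0.0223] [np.float64(0.002050514291576655), np.float64(0.0020505142915765834)]
board_center scene 0.77 [402.5, 288.1]
board_center top 0.95 [431.6, 262.2]
    [ 0.4253 -0.1935  0.0915] [np.float64(0.0005066867596988703),
[... 156 characters left out ...]
430636), np.float64(0.004438140789430743)]
jar_low scene 0.82 [353.3, 262.1]
jar_low top 0.64 [327.0, 217.3]
    [ 0.5602 -0.0119 -0.0073] [np.float64(0.003505474342293486), np.float64(0.0035054743422935587)]
cork scene 0.72 [301.7, 308.9]
cork top 0.58 [347.1, 296.7]
    [ 0.3821 -0.035   0.0025] [np.float64(0.0027613463546591293), np.float64(0.0027613463546591953)]
stand_lip scene 0.79 [223.2, 229.7]
stand_lip top 0.91 [213.2, 277.2]
    [0.4388 0.2228 0.0402] [np.float64(0.0033006527386295146), np.float64(0.0033006527386295168)]
stand scene 0.84 [214.4, 243.2]
stand top 0.75 [201.6, 279.0]
    [ 0.444   0.2591 -0.0072] [np.float64(0.0010903887199989837), np.float64(0.0010903887199989332)]
```

View pics/scene0.png

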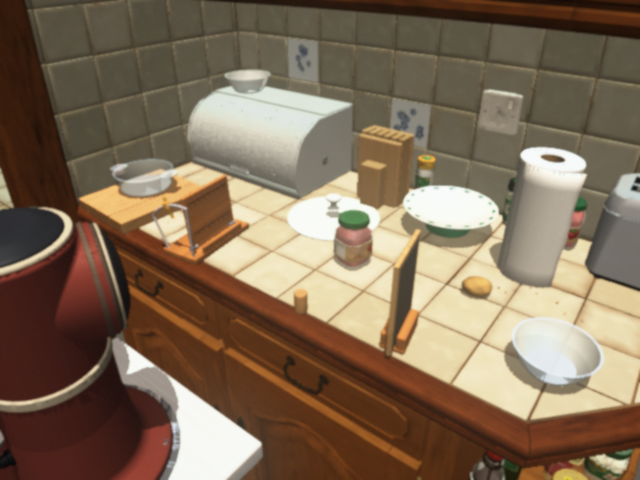

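View pics/top0.png

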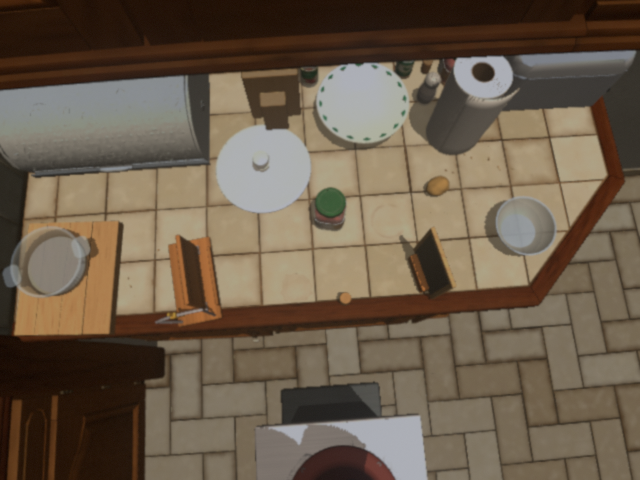

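View pics/wrist0.png

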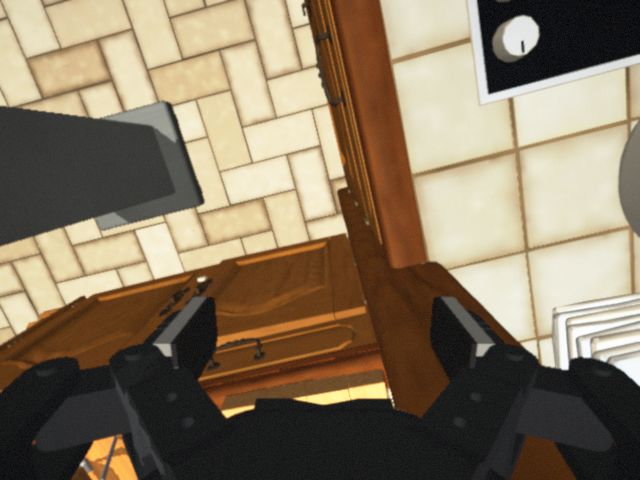

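Run:
```python
import cv2
a=cv2.imread('pics/top0.png'); s=cv2.imread('pics/scene0.png')
def c(im,x,y,w,h,k,f): cv2.imwrite('pics/'+f,cv2.resize(im[y:y+h,x:x+w],None,fx=k,fy=k,interpolation=cv2.INTER_CUBIC))
c(a,145,225,90,105,5.5,'t_st.png'); c(s,140,165,120,100,6,'s_st.png'); c(a,395,220,80,85,6,'t_b.png'); c(s,370,220,70,140,4,'s_b.png')
```

```text
(no output)
```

View pics/t_st.png

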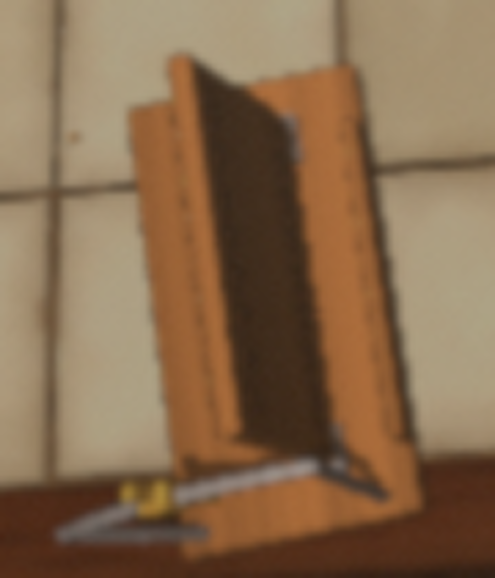

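View pics/s_st.png

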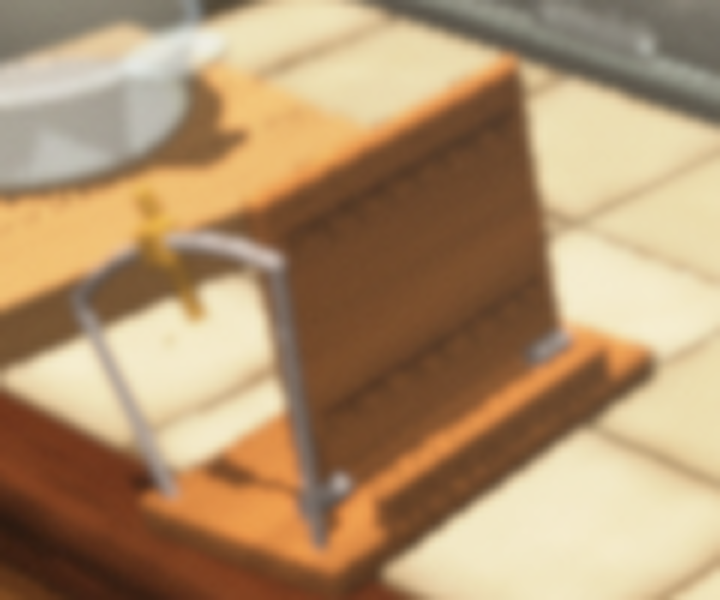

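View pics/t_b.png

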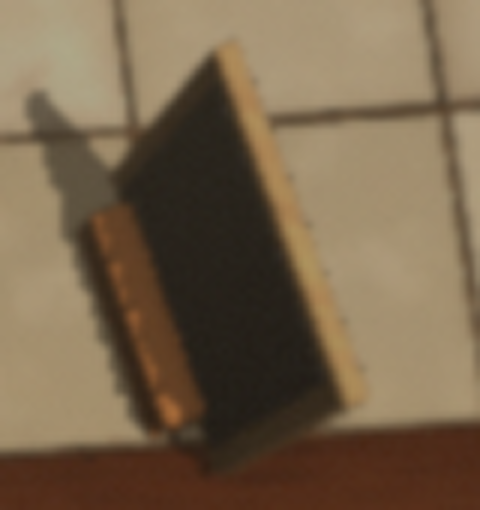

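View pics/s_b.png

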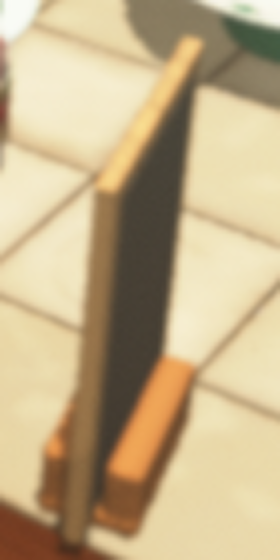

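```bash
cat > fit.py <<'E'
from h import *
from scipy.optimize import least_squares
np.set_printoptions(precision=4,suppress=True)
def S(p,P): # stand frame->world
    c,s=np.cos(p[2]),np.sin(p[2]); P=np.atleast_2d(P); return np.c_[p[0]+c*P[:,0]-s*P[:,1],p[1]+s*P[:,0]+c*P[:,1],P[:,2]]
def H(th,x,y,z): # rotated part about hinge: z outward,x back
    return [x*np.cos(th)+z*np.sin(th), y, .018-x*np.sin(th)+z*np.cos(th)]
T=lambda x,y:(145+x/5.5,225+y/5.5); C=lambda x,y:(140+x/6,165+y/6)
R=.0045
if __name__=='__main__':
    D={n:eyes.get_image(n) for n in ['scene','top']}
    obs=[('top',T(131,108),'b',(.06,-.086,.014)),('top',T(355,68),'b',(-.028,-.086,.014)),('top',T(418,500),'b',(-.028,.086,.014)),('top',T(184,548),'b',(.06,.086,.014)),
    ('scene',C(650,358),'b',(-.028,-.086,.014)),('scene',C(333,572),'b',(-.028,.086,.014)),('scene',C(145,500),'b',(.06,.086,.014)),
    ('top',T(172,60),'r',(R,-.065,.11)),('top',T(193,57),'r',(-R,-.065,.11)),('top',T(240,437),'r',(-R,.065,.11)),('top',T(219,437),'r',(R,.065,.11)),
    ('scene',C(520,70),'r',(-R,-.065,.11)),('scene',C(268,225),'r',(-R,.065,.11)),('scene',C(500,55),'r',(R,-.065,.11)),
    ('scene',C(147,195),'m',(0,.078,.118)),('scene',C(196,316),'m',(0,.078,.072))]
    def res(p,w=None):
        o=[]
        for n,px,k,P in obs:
            X=P if k=='b' else H(p[3] if k=='r' else p[4],*P)
            o.append(proj(D[n],S(p,X))[0]-px)
        o=np.array(o); return o if w else o.ravel()
    s=least_squares(res,[.44,.25,1.6,0,.45],loss='soft_l1')
    print(s.x); print(res(s.x,1))
    p=s.x; np.save('st.npy',p)
    def draw(n,fn,off,k,sz):
        im=cv2.imread(f'pics/{n}0.png'); im=im[off[1]:off[1]+sz[1],off[0]:off[0]+sz[0]]; im=cv2.resize(im,None,fx=k,fy=k)
        def ln(A,B,c):
            q=proj(D[n],S(p,[A,B])); q=((q-off)*k).astype(int); cv2.line(im,tuple(map(int,q[0])),tuple(map(int,q[1])),c,1)
        def box(x0,x1,y0,y1,z0,z1,f,c):
            V=[(x,y,z) for x in(x0,x1) for y in (y0,y1) for z in (z0,z1)]
            for i in range(8):
                for j in range(i):
                    if sum(a!=b for a,b in zip(V[i],V[j]))==1: ln(f(*V[i]),f(*V[j]),c)
        box(-.028,.06,-.086,.086,0,.014,lambda *a:a,(0,255,0)); box(-.028,-.022,-.06,.06,.014,.028,lambda *a:a,(255,255,0))
        box(-R,R,-.065,.065,.006,.11,lambda *a:H(p[3],*a),(0,0,255)); box(-.002,.002,.076,.08,.072,.118,lambda *a:H(p[4],*a),(255,0,255))
        cv2.imwrite('pics/'+fn,im)
    draw('top','o_t.png',(145,225),5.5,(90,105)); draw('scene','o_s.png',(140,165),6,(120,100))
E
python3 fit.py
```

```text
[0.4392 0.2524 1.7051 0.0665 0.3069]
[[-0.6044 -0.1797]
 [ 0.5396 -1.3395]
 [ 1.6837  2.2361]
 [ 0.4389  2.5088]
 [ 0.8645 -2.3982]
 [-0.6337 -0.3461]
 [-2.3927 -0.4473]
 [-0.7032 -0.7132]
 [ 0.2413 -1.2313]
 [ 1.2364 -0.1043]
 [ 0.0967  0.9672]
 [ 0.2421 -2.3493]
 [-2.4336 -3.8326]
 [ 0.2002 -0.4345]
 [-0.3181 -1.1462]
 [ 0.4529  1.0904]]
```

Run:
```python
import cv2,numpy as np
a=cv2.resize(cv2.imread('pics/o_t.png'),None,fx=.75,fy=.75);b=cv2.resize(cv2.imread('pics/o_s.png'),None,fx=.58,fy=.58)
h=max(a.shape[0],b.shape[0]);o=np.zeros((h,a.shape[1]+b.shape[1],3),np.uint8);o[:a.shape[0],:a.shape[1]]=a;o[:b.shape[0],a.shape[1]:]=b
cv2.imwrite('pics/o_1.png',o)
```

```text
(no output)
```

View pics/o_1.png

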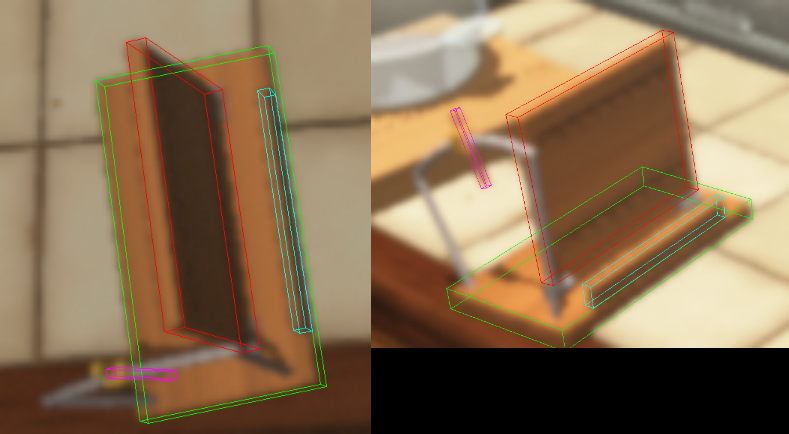

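```bash
cat > fitb.py <<'E'
from fit import *
D={n:eyes.get_image(n) for n in ['scene','top']}
print(D['top']['camera_matrix'],D['top']['D'],D['scene']['camera_matrix'],D['scene']['D'])
t=lambda x,y:(395+(x+.5)/6-.5,220+(y+.5)/6-.5); c=lambda x,y:(370+(x+.5)/4-.5,220+(y+.5)/4-.5)
w,h,T2=.055,.168,.004
obs=[('top',t(222,48),(T2,-w,h)),('top',t(241,42),(-T2,-w,h)),('top',t(368,400),(-T2,w,h)),('top',t(344,408),(T2,w,h)),('top',t(210,472),(T2,w,.008)),('top',t(118,178),(T2,-w,.008)),
('scene',c(182,38),(T2,-w,h)),('scene',c(203,43),(-T2,-w,h)),('scene',c(97,187),(T2,w,h)),('scene',c(118,189),(-T2,w,h)),('scene',c(60,545),(T2,w,.008))]
def res(p,w=None):
    o=np.array([proj(D[n],S(p,P))[0]-px for n,px,P in obs]); return o if w else o.ravel()
s=least_squares(res,[.425,-.1935,1.9],loss='soft_l1')
print(s.x);print(res(s.x,1)); np.save('b.npy',s.x)
E
python3 fitb.py
```

```text
[[457.1244   0.     319.7693]
 [  0.     457.1244 237.5836]
 [  0.       0.       1.    ]] [-0.045  0.     0.     0.     0.   ] [[492.5249   0.     322.1066]
 [  0.     492.5249 234.6491]
 [  0.       0.       1.    ]] [-0.0603  0.      0.      0.      0.    ]
[ 0.4197 -0.1968  1.7881]
[[-0.6868 -0.3447]
 [ 0.4755 -0.6114]
 [ 1.8796  0.215 ]
 [ 1.428   0.2491]
 [ 1.5918  1.3867]
 [-1.2293 -0.6139]
 [ 0.3074 -0.6342]
 [ 0.2844 -0.7563]
 [-1.2611 -0.4548]
 [-0.6756  0.4847]
 [-0.1039 -0.5354]]
```

```bash
cat > fit2.py <<'E'
from fit import *
from scipy.spatial.transform import Rotation as Ro
D={n:eyes.get_image(n) for n in ['scene','top']}
T=lambda x,y:(145+(x+.5)/5.5-.5,225+(y+.5)/5.5-.5); C=lambda x,y:(140+(x+.5)/6-.5,165+(y+.5)/6-.5)
t=lambda x,y:(395+(x+.5)/6-.5,220+(y+.5)/6-.5); c=lambda x,y:(370+(x+.5)/4-.5,220+(y+.5)/4-.5)
w,h,T2=.055,.168,.004
obs=[('top',T(131,108),'b',(.06,-.086,.014)),('top',T(355,66),'b',(-.028,-.086,.014)),('top',T(420,504),'b',(-.028,.086,.014)),('top',T(184,552),'b',(.06,.086,.014)),
    ('scene',C(652,356),'b',(-.028,-.086,.014)),('scene',C(333,572),'b',(-.028,.086,.014)),('scene',C(143,500),'b',(.06,.086,.014)),
    ('top',T(172,60),'r',(R,-.065,.11)),('top',T(193,57),'r',(-R,-.065,.11)),('top',T(240,437),'r',(-R,.065,.11)),('top',T(219,437),'r',(R,.065,.11)),
    ('scene',C(520,68),'r',(-R,-.065,.11)),('scene',C(268,225),'r',(-R,.065,.11)),('scene',C(500,55),'r',(R,-.065,.11)),
    ('scene',C(147,195),'m',(0,.078,.118)),('scene',C(196,316),'m',(0,.078,.072)),
('top',t(222,48),'B',(T2,-w,h)),('top',t(241,42),'B',(-T2,-w,h)),('top',t(368,400),'B',(-T2,w,h)),('top',t(344,408),'B',(T2,w,h)),('top',t(210,472),'B',(T2,w,.008)),('top',t(118,178),'B',(T2,-w,.008)),
('scene',c(182,38),'B',(T2,-w,h)),('scene',c(203,43),'B',(-T2,-w,h)),('scene',c(97,187),'B',(T2,w,h)),('scene',c(118,189),'B',(-T2,w,h)),('scene',c(60,545),'B',(T2,w,.008))]
def corr(d,k):
    d=dict(d); M=np.array(d['cam_to_world']).copy(); M[:3,3]+=k[:3]*.002; M[:3,:3]=M[:3,:3]@Ro.from_rotvec(k[3:]*.003).as_matrix(); d['cam_to_world']=M; return d
def res(p,full=None):
    E={'scene':corr(D['scene'],p[8:14]),'top':corr(D['top'],p[14:20])}
    o=[]
    for n,px,k,P in obs:
        X=S(p[5:8],P) if k=='B' else S(p,P if k=='b' else H(p[3] if k=='r' else p[4],*P))
        o.append(proj(E[n],X)[0]-px)
    o=np.array(o); return o if full else np.r_[o.ravel(),p[8:]]
if __name__=='__main__':
    s=least_squares(res,np.r_[.44,.25,1.7,0.05,.35,.42,-.195,1.8,np.zeros(12)],loss='soft_l1')
    r=res(s.x,1)
    print(s.x); 
    for o,e in zip(obs,r): print(o[0],o[2],e)
    np.save('p2.npy',s.x)
E
python3 fit2.py
```

```text
[ 0.4417  0.2554  1.7039  0.0631  0.3215  0.4219 -0.196   1.7839 -0.2143
  0.0408  0.3669  0.7073 -0.1323 -0.2454  0.2143 -0.0408  1.5414  0.3043
  0.2287  0.3912]
top b [-0.7761 -0.1018]
top b [ 0.2162 -0.7637]
top b [0.6746 1.4188]
top b [-0.0505  1.5424]
scene b [ 0.815  -1.1472]
scene b [-0.2011  0.3503]
scene b [-1.4747  0.3265]
top r [-0.8338 -0.6744]
top r [ 0.0967 -1.1725]
top r [ 0.8168 -0.3533]
top r [-0.3078  0.6994]
scene r [ 0.7415 -0.9033]
scene r [-1.7795 -2.86  ]
scene r [0.712  0.6686]
scene m [-0.3135 -0.1305]
scene m [0.6374 1.9751]
top B [-1.2406 -0.2904]
top B [-0.0868 -0.5284]
top B [0.8811 0.1354]
top B [0.4371 0.1385]
top B [0.8747 1.3267]
top B [-1.5992 -0.5743]
scene B [ 0.6399 -0.024 ]
scene B [ 0.5956 -0.1451]
scene B [-1.0686 -0.0991]
scene B [-0.5114  0.8407]
scene B [ 0.1659 -0.3721]
```

Run:
```python
from h import *
from scipy.spatial.transform import Rotation as Ro
np.set_printoptions(precision=4,suppress=True)
o=ctrl.get_obs();Rm=Ro.from_rotvec(o['tool_rot']).as_matrix();print(Rm, np.degrees(np.arctan2(Rm[1,2],Rm[0,2])))
d=eyes.get_image('wrist');M=np.array(d['cam_to_world']);print(Rm.T@(M[:3,3]-o['tool_pos']),Rm.T@M[:3,:3], d['camera_matrix'],d['D'])
```

```text
[[ 0.9697  0.      0.2443]
 [-0.2443  0.      0.9697]
 [ 0.     -1.      0.    ]] 75.857014968835
[-0.066  -0.1434 -0.0002] [[ 0.0006 -0.9657 -0.2595]
 [ 0.0005  0.2595 -0.9657]
 [ 1.      0.0005  0.0007]] [[356.649    0.     323.4017]
 [  0.     356.649  243.2284]
 [  0.       0.       1.    ]] [0.0085 0.     0.     0.     0.    ]
```

Request:
play_rows([
  {"x": 1.77, "y": -2.41, "turn": 1.36, "z": 0.1},
  {"x": 1.77, "y": -2.41, "turn": 1.36, "z": 0.1},
  {"x": 1.77, "y": -2.41, "turn": 1.36, "z": 0.1},
  {"x": 1.77, "y": -2.41, "turn": 1.36, "z": 0.1},
  {"x": 1.77, "y": -2.41, "turn": 1.36, "z": 0.1},
  {"x": 1.77, "y": -2.41, "turn": 1.36, "z": 0.1},
  {"x": 1.77, "y": -2.41, "turn": 1.36, "z": 0.1},
  {"x": 1.77, "y": -2.41, "turn": 1.36, "z": 0.1},
])

```text
invalid input
```

Request:
play_rows([
  {"x": 1.77, "y": -2.41, "turn": 1.36, "jaw": 0},
  {"x": 1.77, "y": -2.41, "turn": 1.36},
  {"x": 1.77, "y": -2.41, "turn": 1.36},
  {"x": 1.77, "y": -2.41, "turn": 1.36},
  {"x": 1.77, "y": -2.41, "turn": 1.36},
  {"x": 1.77, "y": -2.41, "turn": 1.36},
  {"x": 1.77, "y": -2.41, "turn": 1.36},
  {"x": 1.77, "y": -2.41, "turn": 1.36},
])

```text
invalid input
```

Request:
play_rows([
  {"x": 0},
  {"x": 0},
])

```text
invalid input
```

Run:
```python
from h import *
grab('wrist','w1.png');o=ctrl.get_obs();print(o['tool_pos'],o['tool_rot'],o['opening'])
```

```text
[0.15269079 0.60604323 0.23129513] [-1.5621006   0.19375426 -0.19376452] 0.08522176904118933
```

View pics/w1.png

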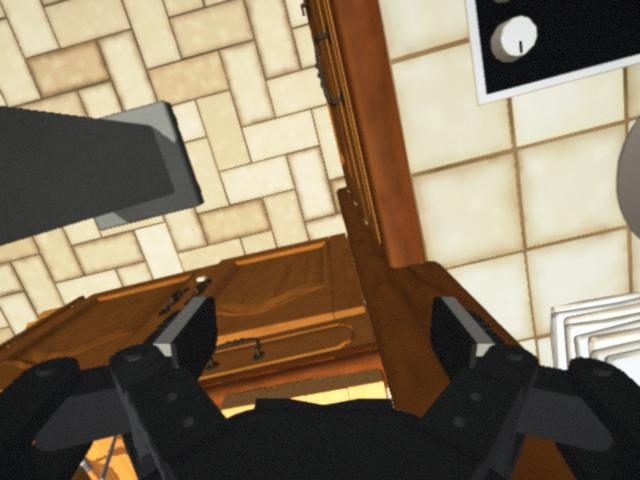

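Request:
play_rows([
  {"x": 1.77, "y": -2.41, "z": 0.1, "turn": 1.36, "jaw": 0},
  {"x": 1.77, "y": -2.41, "z": 0.1, "turn": 1.36, "jaw": 0},
  {"x": 1.77, "y": -2.41, "z": 0.1, "turn": 1.36, "jaw": 0},
  {"x": 1.77, "y": -2.41, "z": 0.1, "turn": 1.36, "jaw": 0},
  {"x": 1.77, "y": -2.41, "z": 0.1, "turn": 1.36, "jaw": 0},
  {"x": 1.77, "y": -2.41, "z": 0.1, "turn": 1.36, "jaw": 0},
  {"x": 1.77, "y": -2.41, "z": 0.1, "turn": 1.36, "jaw": 0},
  {"x": 1.77, "y": -2.41, "z": 0.1, "turn": 1.36, "jaw": 0},
])

```text
t: 2.57
tool_pos: [0.2949, 0.412, 0.2395]
tool_rot: [-1.57, 0.043, -0.044]
contact_force: [1.1, -0.2, -0.5]
opening: -0.0001
```

Request:
play_rows([
  {"x": 1.77, "y": -2.41, "z": 0, "turn": 1.36, "jaw": 0},
  {"x": 1.77, "y": -2.41, "z": 0, "turn": 1.36, "jaw": 0},
  {"x": 1.77, "y": -2.41, "z": 0, "turn": 1.36, "jaw": 0},
  {"x": 1.77, "y": -2.41, "z": 0, "turn": 1.36, "jaw": 0},
  {"x": 1.77, "y": -2.41, "z": 0, "turn": 1.36, "jaw": 0},
  {"x": 1.77, "y": -2.41, "z": 0, "turn": 1.36, "jaw": 0},
  {"x": 1.77, "y": -2.41, "z": 0, "turn": 1.36, "jaw": 0},
  {"x": 0, "y": 0, "z": 0, "turn": 1.36, "jaw": 0},
])

```text
t: 3.23
tool_pos: [0.4205, 0.2413, 0.2395]
tool_rot: [-1.57, -0.102, 0.1]
contact_force: [-0.2, -0.4, -0.4]
opening: -0.0002
```

Run:
```python
from h import *
grab('wrist','w1.png');o=ctrl.get_obs();print(o['tool_pos'],o['tool_rot'],o['opening'])
for q in ['rest_mid','marker_tip','stand_hinge','stand_lip']:
    print(q,[(r['score'],r['point']) for r in pinpoint('wrist',q)[:1]])
```

```text
[0.41927208 0.24291423 0.23944164] [-1.5683777  -0.10290778  0.10253883] 0.00026223217691629834
rest_mid [(0.58, [334.5, 257.6])]
marker_tip [(0.75, [393.7, 166.5])]
stand_hinge [(0.95, [331.9, 232.9])]
stand_lip [(0.97, [309.3, 236.9])]
```

View pics/w1.png

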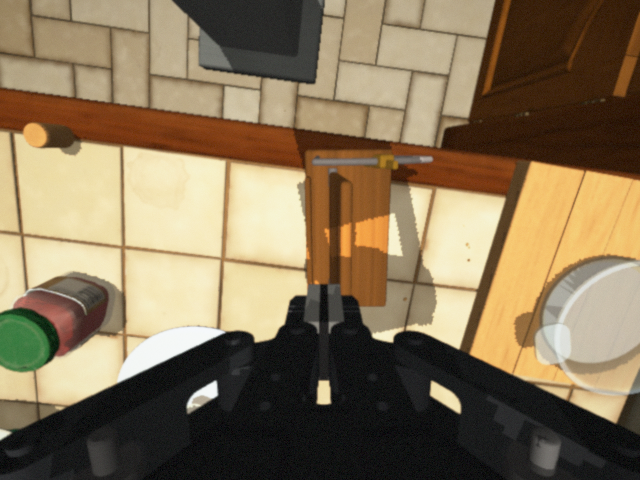

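Run:
```python
import cv2
a=cv2.imread('pics/w1.png'); cv2.imwrite('pics/w1z.png',cv2.resize(a[140:315,295:440],None,fx=3.4*1.0,fy=3.4,interpolation=cv2.INTER_CUBIC))
cv2.imwrite('pics/w1y.png',cv2.resize(a[145:185,360:440],None,fx=10,fy=10,interpolation=cv2.INTER_CUBIC))
```

```text
(no output)
```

View pics/w1z.png

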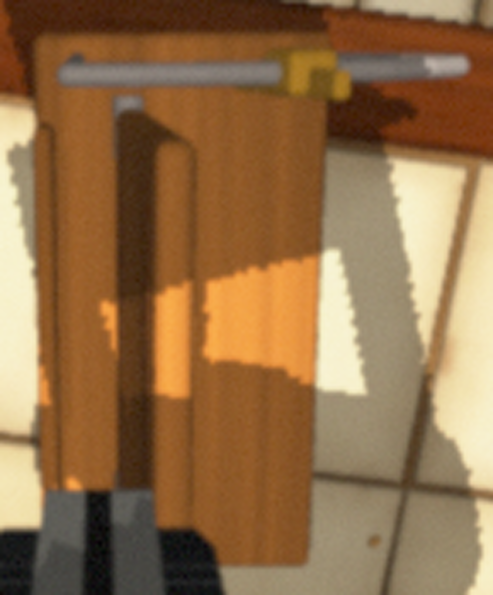

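View pics/w1y.png

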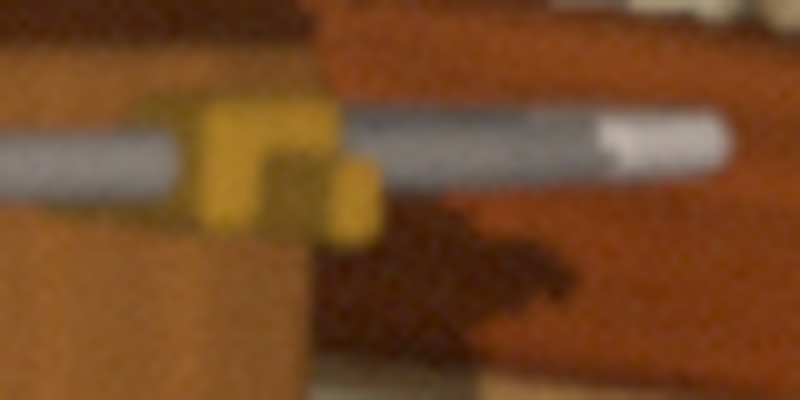

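```bash
cat > fit3.py <<'E'
import fit2
from fit2 import *
D['wrist']=eyes.get_image('wrist'); ER=R
W=lambda x,y:(295+(x+.5)/3.4-.5,140+(y+.5)/3.4-.5); Y=lambda x,y:(360+(x+.5)/10-.5,145+(y+.5)/10-.5)
obs=[o for i,o in enumerate(fit2.obs) if i not in (12,14,15)]
obs+=[('wrist',W(36,35),'b',(-.028,.086,.014)),('wrist',W(328,37),'b',(.06,.086,.014)),('wrist',W(305,563),'b',(.06,-.086,.014)),
('wrist',W(155,139),'r',(-R,.065,.11)),('wrist',W(196,148),'r',(R,.065,.11)),('wrist',Y(357,203),'m',(0,.078,.118))]
def res(p,full=None):
    E={'scene':corr(D['scene'],p[8:14]),'top':corr(D['top'],p[14:20]),'wrist':corr(D['wrist'],p[20:26])}
    o=[]
    for n,px,k,P in obs:
        X=S(p[5:8],P) if k=='B' else S(p,P if k=='b' else H(p[3] if k=='r' else p[4],*P))
        o.append((proj(E[n],X)[0]-px))
    o=np.array(o); return o if full else np.r_[o.ravel(),p[8:]]
s=least_squares(res,np.r_[.44,.25,1.7,0.05,.35,.42,-.195,1.8,np.zeros(18)],loss='soft_l1')
r=res(s.x,1)
print(s.x); 
for o,e in zip(obs,r): print(o[0],o[2],e)
np.save('p3.npy',s.x)
E
python3 fit3.py
```

```text
[ 0.4405  0.2563  1.7028  0.0675  0.3606  0.4209 -0.1954  1.7845 -0.2925
  0.2183  0.292   0.6398  0.1494 -0.2628 -0.0336  0.1383  1.9412  0.0007
  0.4249  0.5044  0.331  -0.3739  1.574  -0.6966  0.1428 -0.0283]
top b [-0.606  -0.1267]
top b [ 0.3549 -0.7271]
top b [0.6934 1.4276]
top b [0.0074 1.4772]
scene b [ 0.6958 -1.1678]
scene b [-0.4762  0.3326]
scene b [-1.6883  0.282 ]
top r [-0.9465 -0.5412]
top r [-0.0285 -1.037 ]
top r [ 0.5825 -0.245 ]
top r [-0.5289  0.8011]
scene r [ 0.3992 -0.9874]
scene r [0.3786 0.6012]
top B [-1.2098 -0.269 ]
top B [-0.0583 -0.5077]
top B [0.89   0.1213]
top B [0.4487 0.1244]
top B [0.9325 1.2351]
top B [-1.5301 -0.6363]
scene B [ 0.6223 -0.0709]
scene B [ 0.5822 -0.1927]
scene B [-1.1184 -0.0943]
scene B [-0.5564  0.8453]
scene B [ 0.1638 -0.3163]
wrist b [-0.6069  0.3513]
wrist b [ 0.8048 -0.1132]
wrist b [-0.3139  1.8767]
wrist r [-0.2215  1.7853]
wrist r [ 0.2056 -0.9239]
wrist m [-0.0129 -1.0533]
```

Request:
play_rows([
  {"x": 1.26, "y": -0.8, "z": 0, "turn": 0, "jaw": 0},
  {"x": 1.26, "y": -0.83, "z": 0, "turn": 0, "jaw": 0},
  {"x": 0, "y": 0, "z": -2.5, "turn": 0, "jaw": 0},
  {"x": 0, "y": 0, "z": -2.5, "turn": 0, "jaw": 0},
  {"x": 0, "y": 0, "z": -2.5, "turn": 0, "jaw": 0},
  {"x": 0, "y": 0, "z": -2.5, "turn": 0, "jaw": 0},
  {"x": 0, "y": 0, "z": -2.5, "turn": 0, "jaw": 0},
  {"x": 0, "y": 0, "z": -2.14, "turn": 0, "jaw": 0},
])

```text
t: 4.3
tool_pos: [0.4437, 0.2274, 0.091]
tool_rot: [-1.569, -0.103, 0.105]
contact_force: [0.1, 0.5, 0.2]
opening: 0.0
```

Request:
play_rows([
  {"x": -0.07, "y": 0.5, "z": 0, "turn": 0, "jaw": 0},
  {"x": -0.07, "y": 0.5, "z": 0, "turn": 0, "jaw": 0},
  {"x": -0.07, "y": 0.5, "z": 0, "turn": 0, "jaw": 0},
  {"x": -0.07, "y": 0.5, "z": 0, "turn": 0, "jaw": 0},
  {"x": -0.07, "y": 0.5, "z": 0, "turn": 0, "jaw": 0},
])

```text
t: 4.72
tool_pos: [0.4409, 0.2527, 0.0941]
tool_rot: [-1.571, -0.107, 0.103]
contact_force: [1.9, -6.1, -3.1]
opening: 0.0001
```

Request:
play_rows([
  {"x": -0.05, "y": 0.4, "z": 0, "turn": 0, "jaw": 0},
  {"x": -0.05, "y": 0.4, "z": 0, "turn": 0, "jaw": 0},
  {"x": -0.05, "y": 0.4, "z": 0, "turn": 0, "jaw": 0},
  {"x": -0.05, "y": 0.3, "z": 0, "turn": 0, "jaw": 0},
  {"x": 0, "y": 0, "z": 0, "turn": 0, "jaw": 0},
])

```text
t: 5.13
tool_pos: [0.4389, 0.2683, 0.0945]
tool_rot: [-1.57, -0.107, 0.103]
contact_force: [0.5, -3.6, -0.6]
opening: 0.0004
```

Run:
```python
from h import *
d=grab('wrist','w2.png');o=ctrl.get_obs();print(o['tool_pos'],o['contact_force'])
a=cv2.imread('pics/w2.png'); cv2.imwrite('pics/w2z.png',cv2.resize(a[0:300,220:520],None,fx=2,fy=2,interpolation=cv2.INTER_CUBIC))
d=grab('scene','s2.png');a=cv2.imread('pics/s2.png'); cv2.imwrite('pics/s2z.png',cv2.resize(a[120:270,110:310],None,fx=4,fy=4,interpolation=cv2.INTER_CUBIC))
```

```text
[0.43884648 0.26832423 0.09445144] [-1.15934441 -4.77229388 -0.17666338]
```

View pics/w2z.png

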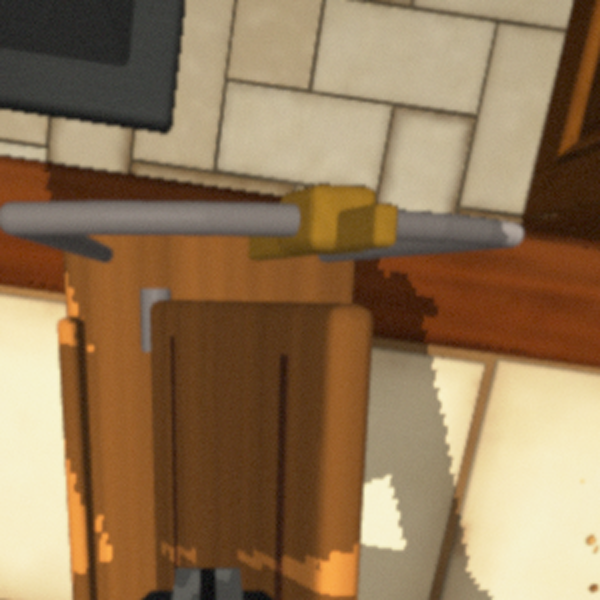

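View pics/s2z.png

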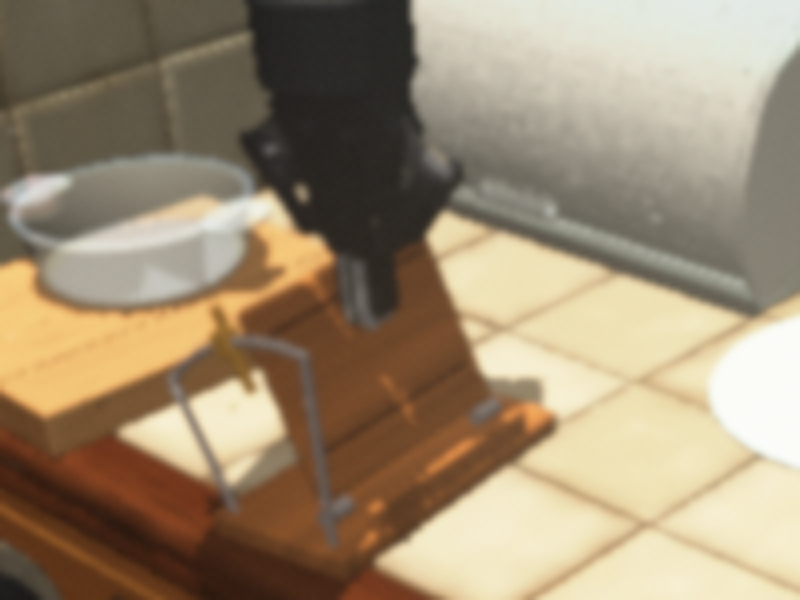

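Run:
```python
import cv2
a=cv2.imread('pics/w2.png'); cv2.imwrite('pics/w2y.png',cv2.resize(a[85:165,335:435],None,fx=8,fy=7.4,interpolation=cv2.INTER_CUBIC))
```

```text
(no output)
```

View pics/w2y.png

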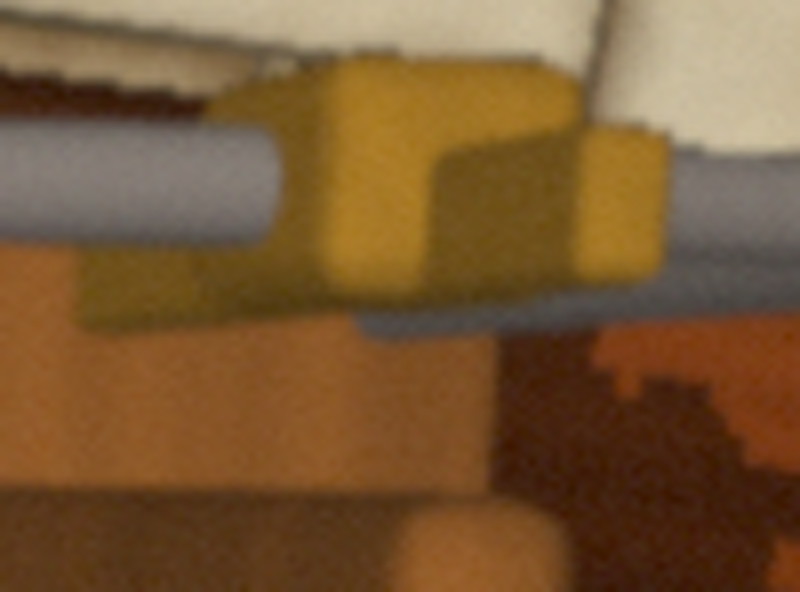

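```bash
cat > fit4.py <<'E'
from fit import *
from scipy.spatial.transform import Rotation as Ro
d=eyes.get_image('wrist'); p3=np.load('p3.npy')[:3]
Y=lambda x,y:(335+(x+.5)/8-.5,85+(y+.5)/7.4-.5)
Z=lambda x,y:(220+(x+.5)/2-.5,(y+.5)/2-.5)
# (px, kind, P, use)
obs=[(Y(578,203),'m',(-.002,.078,.118)),(Y(668,203),'m',(.002,.078,.118)),(Y(80,320),'m',(-.002,.078-.003,.072)),
 (Y(398,530),'r',(-R,.065,.11)),(Y(575,530),'r',(R,.065,.11)),
 (Z(327,450),'r',(-R,None,.11)),(Z(366,450),'r',(R,None,.11)),
 (Z(354,260),'b',(.06,.086,.014))]
# only columns used roughly (jaw direction), per-camera lateral shift/roll free w/ prior
def res(q):
    th,ph,dx,ry=q[:4]; p=p3+np.array([0,dx,0]); p=p.copy()
    o=[]
    for px,k,P in obs:
        if P[1] is None:
            f=lambda y:proj(d,S(p,H(th,P[0],y,P[2])))[0]
            a,b=f(.06),f(0.); t=(px[1]-a[1])/(b[1]-a[1]); o.append((a+(b-a)*t-px)[0]); continue
        X=P if k=='b' else H(th if k=='r' else ph,*P)
        o.append((proj(d,S(p,X))[0]-px)[0])
    return np.r_[o,dx/.001]
s=least_squares(res,[.3,.36,0,0]); print(s.x,res(s.x)); th,ph=s.x[:2]; print('diff',ph-th)
E
python3 fit4.py
```

```text
[ 0.3571  0.3544 -0.0035  0.    ] [ 0.0836  0.8195 -1.8798 -0.4734  2.1745 -2.6968  1.248   2.5606 -3.4783]
diff -0.0026432187130004947
```

Request:
play_rows([
  {"x": 0.06, "y": -0.5, "z": 0, "turn": 0, "jaw": 0},
  {"x": 0.12, "y": -0.9, "z": 0, "turn": 0, "jaw": 0},
  {"x": 0.05, "y": -0.3, "z": 1.0, "turn": 0, "jaw": 0},
  {"x": 0, "y": 0, "z": 2.0, "turn": 0, "jaw": 0},
  {"x": -0.5, "y": 0.5, "z": 2, "turn": 0, "jaw": 0},
  {"x": -0.5, "y": 1.5, "z": 1, "turn": 0, "jaw": 0},
  {"x": 0, "y": 2.0, "z": 0, "turn": 0, "jaw": 0},
  {"x": 0, "y": 0, "z": 0, "turn": 0, "jaw": 0},
])

```text
t: 5.95
tool_pos: [0.4311, 0.2936, 0.1556]
tool_rot: [-1.565, -0.109, 0.102]
contact_force: [-0.3, -0.1, -0.7]
opening: -0.0003
```

Run:
```python
from h import *
d=grab('wrist','w3.png');o=ctrl.get_obs();print(o['tool_pos'],o['contact_force'])
d=grab('scene','s3.png');d=grab('top','t3.png')
a=cv2.imread('pics/w3.png'); cv2.imwrite('pics/w3z.png',cv2.resize(a[60:320,200:500],None,fx=2,fy=2,interpolation=cv2.INTER_CUBIC))
a=cv2.imread('pics/s3.png'); cv2.imwrite('pics/s3z.png',cv2.resize(a[160:270,130:260],None,fx=5,fy=5,interpolation=cv2.INTER_CUBIC))
```

```text
[0.43062834 0.29222062 0.15448879] [-0.25724008  0.2948076   0.59840712]
```

View pics/w3z.png

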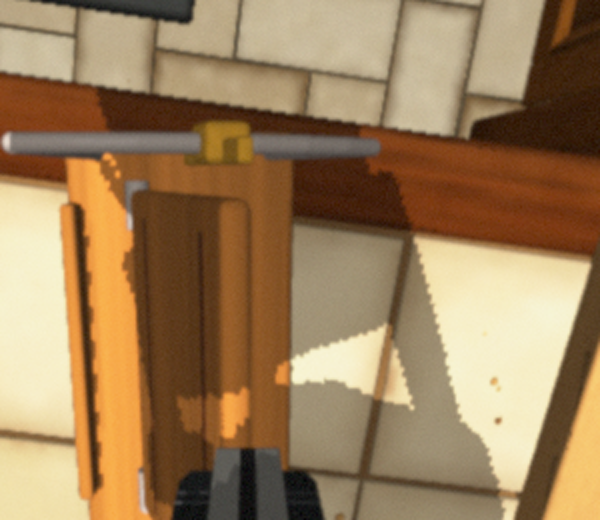

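View pics/s3z.png

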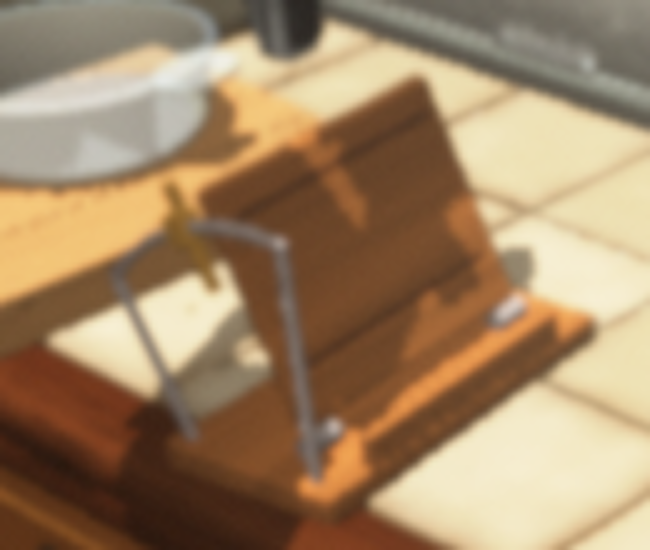

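Run:
```python
import cv2
a=cv2.imread('pics/w3.png'); cv2.imwrite('pics/w3y.png',cv2.resize(a[115:185,265:355],None,fx=8,fy=8,interpolation=cv2.INTER_CUBIC))
```

```text
(no output)
```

View pics/w3y.png

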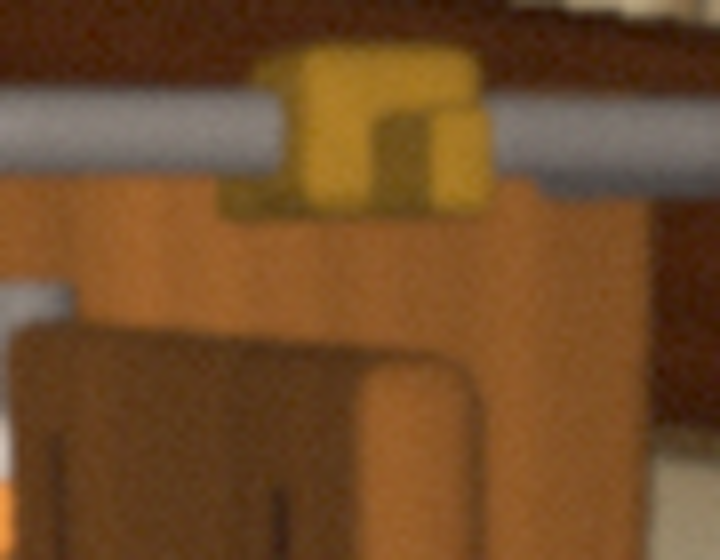

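```bash
cat > fit5.py <<'E'
from fit import *
d=eyes.get_image('wrist'); p3=np.load('p3.npy')[:3]
Y=lambda x,y:(265+(x+.5)/8-.5,115+(y+.5)/8-.5)
Z=lambda x,y:(200+(x+.5)/2-.5,60+(y+.5)/2-.5)
m=[(Y(462,160),(0,.078,.118))]
rr=[(Y(358,400),-R,.11),(Y(478,440),R,.11)]
far=[(Z(217,400),-R,.11),(Z(246,400),R,.11)]
bb=[(Y(650,300),.06),(Z(291,300),.06),(Z(284,460),.06)]
fb=[(Z(65,205),-.028,.028),(Z(82,498),-.028,.028)]
for dy in (0,-.002,-.004):
  for dyaw in (0,-.01,.01,.02):
    p=p3+[0,dy,dyaw]
    def line(px,f):
        a,b=proj(d,S(p,f(.09)))[0],proj(d,S(p,f(-.09)))[0]; t=(px[1]-a[1])/(b[1]-a[1]); return (a+(b-a)*t-px)[0]
    ph=least_squares(lambda q:(proj(d,S(p,H(q[0],0,.078,.118)))[0]-m[0][0])[0],[.3]).x[0]
    f=lambda L:least_squares(lambda q:[line(px,lambda y:H(q[0],x,y,z)) for px,x,z in L],[.3])
    a,b=f(rr),f(far)
    print(dy,dyaw,'ph %.4f near %.4f far %.4f'%(ph,a.x[0],b.x[0]),a.fun,b.fun,'base',[round(line(px,lambda y:[x,y,.014]),1) for px,x in bb],[round(line(px,lambda y:[x,y,z]),1) for px,x,z in fb])
E
python3 fit5.py
```

```text
0 0 ph 0.3008 near 0.2988 far 0.2905 [-1.5648  1.6579] [-1.2662  1.3342] base [np.float64(9.7), np.float64(8.9), np.float64(10.6)] [np.float64(4.7), np.float64(5.2)]
0 -0.01 ph 0.2939 near 0.2929 far 0.2889 [-1.5657  1.6571] [-1.2647  1.3327] base [np.float64(10.6), np.float64(9.2), np.float64(10.0)] [np.float64(5.6), np.float64(4.5)]
0 0.01 ph 0.3078 near 0.3048 far 0.2921 [-1.5646  1.6593] [-1.2686  1.3367] base [np.float64(8.8), np.float64(8.6), np.float64(11.1)] [np.float64(3.9), np.float64(5.8)]
0 0.02 ph 0.3148 near 0.3107 far 0.2936 [-1.5649  1.6614] [-1.272   1.3403] base [np.float64(7.9), np.float64(8.3), np.float64(11.6)] [np.float64(3.0), np.float64(6.5)]
-0.002 0 ph 0.3185 near 0.3176 far 0.3093 [-1.481   1.5745] [-1.1908  1.259 ] base [np.float64(7.1), np.float64(6.4), np.float64(8.2)] [np.float64(2.0), np.float64(2.7)]
-0.002 -0.01 ph 0.3115 near 0.3117 far 0.3077 [-1.4832  1.5751] [-1.1891  1.2573] base [np.float64(8.0), np.float64(6.7), np.float64(7.7)] [np.float64(2.8), np.float64(2.0)]
-0.002 0.01 ph 0.3254 near 0.3236 far 0.3108 [-1.4795  1.5745] [-1.1935  1.2619] 
[... 258 characters left out ...]
(4.1)]
-0.004 0 ph 0.3362 near 0.3366 far 0.3281 [-1.3927  1.4857] [-1.1112  1.1789] base [np.float64(4.5), np.float64(4.0), np.float64(5.9)] [np.float64(-0.7), np.float64(0.3)]
-0.004 -0.01 ph 0.3292 near 0.3306 far 0.3266 [-1.3961  1.4878] [-1.1092  1.1768] base [np.float64(5.4), np.float64(4.2), np.float64(5.4)] [np.float64(0.1), np.float64(-0.4)]
-0.004 0.01 ph 0.3432 near 0.3425 far 0.3296 [-1.3899  1.4842] [-1.1141  1.182 ] base [np.float64(3.6), np.float64(3.7), np.float64(6.4)] [np.float64(-1.5), np.float64(1.0)]
-0.004 0.02 ph 0.3503 near 0.3484 far 0.3310 [-1.3877  1.4834] [-1.1181  1.1862] base [np.float64(2.8), np.float64(3.4), np.float64(7.0)] [np.float64(-2.4), np.float64(1.7)]
```

Run:
```python
from fit import *
d=eyes.get_image('scene'); d0=cv2.imread('pics/s3.png'); p=np.load('p3.npy')[:3]
C=lambda x,y:np.array((130+(x+.5)/5-.5,160+(y+.5)/5-.5))
im=cv2.resize(d0[160:270,130:260],None,fx=5,fy=5,interpolation=cv2.INTER_CUBIC)
for th,c in ((.30,(255,0,0)),(.345,(0,255,0)),(.39,(0,0,255))):
    q=p-[0,.003,0]
    def L(A,B):
        a=proj(d,S(q,[A,B])); a=((a-[130,160]+.5)*5-.5).astype(int); cv2.line(im,tuple(map(int,a[0])),tuple(map(int,a[1])),c,1)
    L(H(th,0,.078,.118),H(th,0,.078,.0)); 
    for y in (-.065,.065): L(H(th,-R,y,.11),H(th,-R,y,.006))
    L(H(th,-R,-.065,.11),H(th,-R,.065,.11))
    L([-.028,-.086,.014],[-.028,.086,.014]);L([.06,.086,.014],[-.028,.086,.014])
cv2.imwrite('pics/s3o.png',im)
```

```text
(no output)
```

View pics/s3o.png

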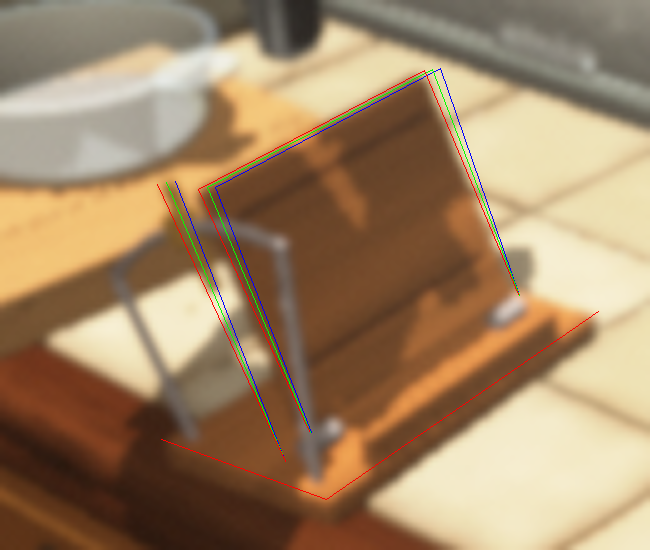

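Request:
play_rows([
  {"x": 0, "y": 0, "z": 3.5, "turn": 0, "jaw": 0},
  {"x": 0, "y": -2, "z": 3.5, "turn": 0, "jaw": 0},
  {"x": 0, "y": -3.4, "z": 3.5, "turn": 0, "jaw": 8.5},
  {"x": -0.1, "y": -3.4, "z": 0, "turn": 0, "jaw": 8.5},
  {"x": -0.1, "y": -3.4, "z": 0, "turn": 0, "jaw": 8.5},
  {"x": -0.1, "y": -3.4, "z": 0, "turn": 0, "jaw": 8.5},
  {"x": -0.1, "y": -3.4, "z": 0, "turn": 0, "jaw": 8.5},
  {"x": -0.1, "y": -3.4, "z": 0, "turn": 0, "jaw": 8.5},
])

```text
t: 6.87
tool_pos: [0.4245, 0.0703, 0.2525]
tool_rot: [-1.568, -0.104, 0.104]
contact_force: [1.1, 0.5, -0.0]
opening: 0.0722
```

Request:
play_rows([
  {"x": -0.1, "y": -3.4, "z": 0, "turn": 0.6, "jaw": 8.5},
  {"x": -0.1, "y": -3.4, "z": 0, "turn": 0.6, "jaw": 8.5},
  {"x": -0.1, "y": -3.4, "z": 0, "turn": 0.6, "jaw": 8.5},
  {"x": -0.1, "y": -3.4, "z": 0, "turn": 0.6, "jaw": 8.5},
  {"x": -0.1, "y": -3.4, "z": 0, "turn": 0.6, "jaw": 8.5},
  {"x": 0, "y": -3.4, "z": 0, "turn": 0.6, "jaw": 8.5},
  {"x": 0, "y": -3.4, "z": 0, "turn": 0.6, "jaw": 8.5},
  {"x": 0, "y": -2.5, "z": 0, "turn": 0.6, "jaw": 8.5},
])

```text
t: 7.53
tool_pos: [0.4191, -0.1936, 0.2524]
tool_rot: [-1.564, -0.168, 0.169]
contact_force: [-0.6, 0.0, -1.0]
opening: 0.0848
```

Request:
play_rows([
  {"x": 0, "y": 0, "z": 0, "turn": 0, "jaw": 8.5},
  {"x": 0, "y": 0, "z": 0, "turn": 0, "jaw": 8.5},
])

```text
t: 7.7
tool_pos: [0.4194, -0.1919, 0.2522]
tool_rot: [-1.563, -0.166, 0.168]
contact_force: [0.9, -0.2, -0.2]
opening: 0.0848
```

Run:
```python
from h import *
d=grab('wrist','w4.png');o=ctrl.get_obs();print(o['tool_pos'],o['tool_rot'],o['opening'])
print([(r['score'],r['point']) for r in pinpoint('wrist','board_center')[:1]],[(r['score'],r['point']) for r in pinpoint('wrist','holder')[:1]])
```

```text
[ 0.41961914 -0.19097645  0.25227909] [-1.56301615 -0.16817737  0.16929697] 0.08513337768305217
[(0.59, [313.9, 226.3])] [(0.85, [317.9, 209.8])]
```

View pics/w4.png

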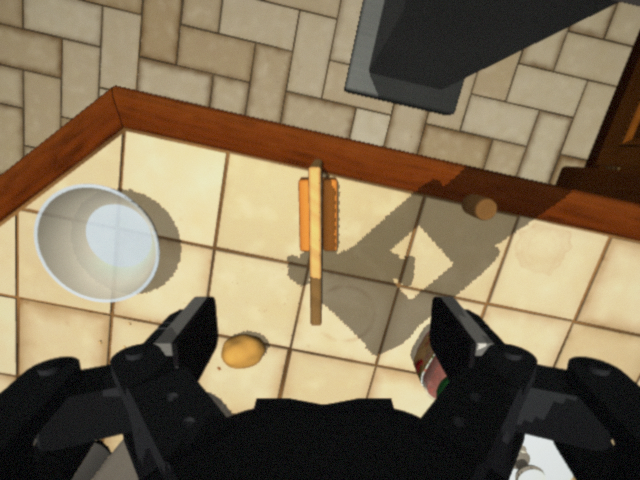

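Run:
```python
from h import *
d=eyes.get_image('wrist')
im=d['img'].astype(int)
for r in (175,200,230,260,290,310):
    # wood edge: find bright run around 316
    print(r,[tuple(im[r,c]) for c in (307,310,312,314,316,318,320,322,324)] if r in(175,) else [im[r,c].sum() for c in range(304,330,1)])
a=onz(d,(316,163),.168);b=onz(d,(316.5,324),.168);print(a,b,(a+b)/2,np.linalg.norm(a-b),np.degrees(np.arctan2(*(a-b)[[1,0]])))
```

```text
175 [(np.int64(220), np.int64(172), np.int64(102)), (np.int64(237), np.int64(205), np.int64(120)), (np.int64(237), np.int64(205), np.int64(120)), (np.int64(237), np.int64(208), np.int64(120)), (np.int64(228), np.int64(181), np.int64(105)), (np.int64(135), np.int64(104), np.int64(63)), (np.int64(59), np.int64(51), np.int64(38)), (np.int64(108), np.int64(92), np.int64(68)), (np.int64(90), np.int64(75), np.int64(54))]
200 [np.int64(460), np.int64(445), np.int64(400), np.int64(468), np.int64(516), np.int64(544), np.int64(551), np.int64(547), np.int64(554), np.int64(541), np.int64(554), np.int64(551), np.int64(506), np.int64(443), np.int64(314), np.int64(175), np.int64(128), np.int64(155), np.int64(190), np.int64(223), np.int64(242), np.int64(260), np.int64(262), np.int64(253), np.int64(262), np.int64(267)]
230 [np.int64(456), np.int64(459), np.int64(454), np.int64(457), np.int64(510), np.int64(553), np.int64(569), np.int64(575), np.int64(574), np.int64(567), np.int64(573), np.int64(564), np.int64(538), np.int64(477), np.int64(347), np.int64(193), np.int64(120), np.int64(164), np.int64(19
[... 747 characters left out ...]
, np.int64(303), np.int64(367), np.int64(380), np.int64(372), np.int64(366), np.int64(365), np.int64(363), np.int64(351), np.int64(354), np.int64(345)]
310 [np.int64(616), np.int64(612), np.int64(612), np.int64(562), np.int64(369), np.int64(298), np.int64(310), np.int64(321), np.int64(318), np.int64(324), np.int64(310), np.int64(311), np.int64(307), np.int64(279), np.int64(300), np.int64(436), np.int64(604), np.int64(636), np.int64(634), np.int64(631), np.int64(634), np.int64(629), np.int64(631), np.int64(631), np.int64(620), np.int64(605)]
[ 0.36562602 -0.20681001  0.168     ] [ 0.47378704 -0.18325346  0.168     ] [ 0.41970653 -0.19503173  0.168     ] 0.11069650911086924 -167.71333202825778
```

Run:
```python
from h import *
from scipy.spatial.transform import Rotation as Ro
d=grab('wrist');o=ctrl.get_obs();im=d['img'].astype(int);print(o['tool_pos'],o['dq'])
pts=[]
for r in range(185,320,5):
    s=im[r,300:330].sum(1); t=im[r,:,0][300:330]
    if r in(200,310): print(r,s)
```

```text
[ 0.42021783 -0.18986179  0.25275838] [ 3.58870119e-03  1.05920192e-04 -2.28149976e-03 -2.45029512e-04
 -3.50078213e-05 -1.60112994e-03]
200 [439 447 453 458 464 448 414 485 526 545 555 552 546 546 546 539 504 420
 271 158 136 191 220 225 249 244 256 262 261 265]
310 [585 595 604 606 615 615 595 489 339 307 319 324 321 318 310 312 298 280
 302 470 606 640 641 633 623 632 632 631 625 608]
```

Request:
play_rows([
  {"x": 0, "y": 0, "z": 0, "turn": 0, "jaw": 8.5},
  {"x": 0, "y": 0, "z": 0, "turn": 0, "jaw": 8.5},
  {"x": 0, "y": 0, "z": 0, "turn": 0, "jaw": 8.5},
  {"x": 0, "y": 0, "z": 0, "turn": 0, "jaw": 8.5},
])

```text
t: 8.28
tool_pos: [0.4203, -0.1905, 0.2529]
tool_rot: [-1.564, -0.171, 0.171]
contact_force: [-1.0, 0.2, 0.2]
opening: 0.085
```

Run:
```python
from h import *
from scipy.spatial.transform import Rotation as Ro
d=grab('wrist','w5.png');o=ctrl.get_obs();im=d['img'].astype(int);print(o['tool_pos'],o['tool_rot'],o['dq'])
for r in(200,310): print(r,im[r,300:330].sum(1))
M=np.array(d['cam_to_world']); Rm=Ro.from_rotvec(o['tool_rot']).as_matrix(); print('campos in tool',Rm.T@(M[:3,3]-o['tool_pos']))
```

```text
[ 0.42025233 -0.19058444  0.25285628] [-1.56418223 -0.17065409  0.1704229 ] [-0.00385415  0.0010798   0.00052761  0.00048194 -0.00053619  0.00017388]
200 [425 440 441 452 466 462 443 420 477 523 548 556 546 549 544 547 540 505
 414 272 151 139 175 209 230 241 261 262 270 263]
310 [574 592 596 601 610 611 612 591 487 345 295 306 326 322 307 316 312 298
 287 360 524 614 634 633 630 628 627 632 628 595]
campos in tool [-6.60218959e-02 -1.43356571e-01  1.06292612e-04]
```

Run:
```python
from h import *
from scipy.spatial.transform import Rotation as Ro
d=eyes.get_image('wrist');o=ctrl.get_obs();Rm=Ro.from_rotvec(o['tool_rot']).as_matrix()
for z in (.165,.168):
  a=onz(d,(313,163),z);b=onz(d,(313.7,324),z);c=(a+b)/2;print(c,Rm.T@(c-o['tool_pos']),np.degrees(np.arctan2(*(a-b)[[1,0]]))+180+90, np.degrees(np.arctan2(Rm[1,2],Rm[0,2])))
```

```text
[ 0.42135253 -0.19736869  0.165     ] [-0.00033885  0.0878001  -0.0068119 ] 102.2274809247246 102.43472990966812
[ 0.42050085 -0.19746479  0.168     ] [-0.00119121  0.08480009 -0.00672236] 102.2274809247246 102.43472990966812
```

Request:
play_rows([
  {"x": 0.14, "y": -0.66, "z": 0, "turn": 0, "jaw": 8.5},
  {"x": 0, "y": 0, "z": -2.3, "turn": 0, "jaw": 8.5},
  {"x": 0, "y": 0, "z": -2.3, "turn": 0, "jaw": 8.5},
  {"x": 0, "y": 0, "z": -2.3, "turn": 0, "jaw": 8.5},
  {"x": 0, "y": 0, "z": -2.3, "turn": 0, "jaw": 8.5},
  {"x": 0, "y": 0, "z": -2.5, "turn": 0, "jaw": 8.5},
  {"x": 0, "y": 0, "z": 0, "turn": 0, "jaw": 6},
  {"x": 0, "y": 0, "z": 0, "turn": 0, "jaw": 3},
])

```text
t: 9.05
tool_pos: [0.4207, -0.1971, 0.1346]
tool_rot: [-1.562, -0.168, 0.172]
contact_force: [0.9, 0.5, -0.2]
opening: 0.0635
```

Run:
```python
from h import *
d=grab('wrist','w6.png');o=ctrl.get_obs();print(o['tool_pos'],o['opening'],o['contact_force'])
```

```text
[ 0.42181859 -0.19782509  0.13645249] 0.056243981081695725 [ 1.59109086 -0.38418378  0.53607742]
```

View pics/w6.png

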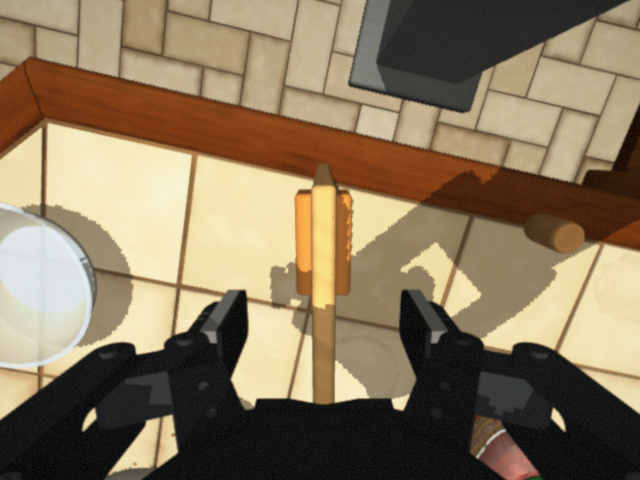

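Request:
play_rows([
  {"x": 0, "y": 0, "z": 0, "turn": 0, "jaw": 2},
  {"x": 0, "y": 0, "z": 0, "turn": 0, "jaw": 0.5},
  {"x": 0, "y": 0, "z": 0, "turn": 0, "jaw": 0.3},
  {"x": 0, "y": 0, "z": 0, "turn": 0, "jaw": 0.3},
  {"x": 0, "y": 0, "z": 0, "turn": 0, "jaw": 0.3},
  {"x": 0, "y": 0, "z": 0, "turn": 0, "jaw": 0.3},
  {"x": 0, "y": 0, "z": 0, "turn": 0, "jaw": 0.3},
], squeeze=30)

```text
t: 9.68
tool_pos: [0.4224, -0.1979, 0.1373]
tool_rot: [-1.566, -0.172, 0.169]
contact_force: [-0.8, 1.0, 4.9]
opening: 0.0072
```

Request:
play_rows([
  {"x": 0, "y": 0, "z": 0.6, "turn": 0, "jaw": 0.3},
  {"x": 0, "y": 0, "z": 1, "turn": 0, "jaw": 0.3},
  {"x": 0, "y": 0, "z": 1.5, "turn": 0, "jaw": 0.3},
  {"x": 0, "y": 0, "z": 2, "turn": 0, "jaw": 0.3},
  {"x": 0, "y": 0, "z": 2, "turn": 0, "jaw": 0.3},
  {"x": 0, "y": 0, "z": 2, "turn": 0, "jaw": 0.3},
  {"x": 0, "y": 0, "z": 1.9, "turn": 0, "jaw": 0.3},
  {"x": 0, "y": 0, "z": 0.8, "turn": 0, "jaw": 0.3},
])

```text
t: 10.35
tool_pos: [0.4223, -0.1979, 0.257]
tool_rot: [-1.567, -0.173, 0.168]
contact_force: [0.4, -0.3, -1.2]
opening: 0.0073
```

Run:
```python
from h import *
d=grab('scene','s7.png');o=ctrl.get_obs();print(o['tool_pos'],o['opening'],o['contact_force'])
```

```text
[ 0.42262988 -0.19807946  0.25764844] 0.007614127401232135 [ 1.0463845   0.08466501 -0.56227552]
```

View pics/s7.png

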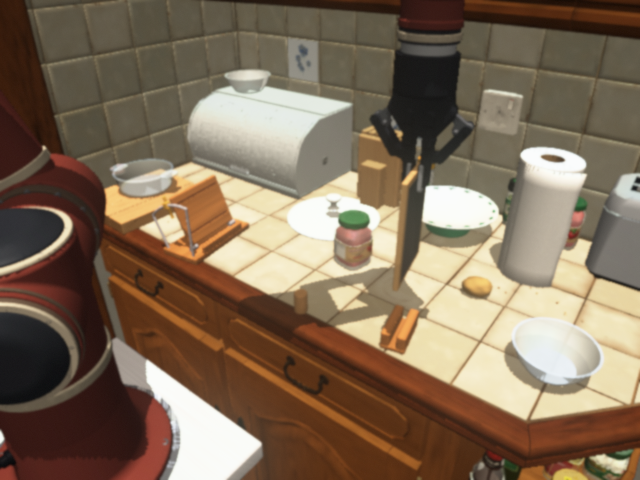

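Request:
play_rows([
  {"x": 0.1, "y": 1.2, "z": 0.3, "turn": -0.3, "jaw": 0.3},
  {"x": 0.13, "y": 2.4, "z": 0, "turn": -0.3, "jaw": 0.3},
  {"x": 0.13, "y": 2.7, "z": 0, "turn": -0.3, "jaw": 0.3},
  {"x": 0.13, "y": 2.7, "z": 0, "turn": -0.3, "jaw": 0.3},
  {"x": 0.13, "y": 2.7, "z": 0, "turn": -0.3, "jaw": 0.3},
  {"x": 0.13, "y": 2.7, "z": 0, "turn": -0.3, "jaw": 0.3},
  {"x": 0.13, "y": 2.7, "z": 0, "turn": -0.3, "jaw": 0.3},
  {"x": 0.13, "y": 2.7, "z": 0, "turn": -0.3, "jaw": 0.3},
])

```text
t: 11.07
tool_pos: [0.4308, 0.002, 0.2553]
tool_rot: [-1.566, -0.135, 0.139]
contact_force: [-0.5, 0.6, -2.1]
opening: 0.0077
```

Request:
play_rows([
  {"x": 0.13, "y": 2.7, "z": 0, "turn": -0.3, "jaw": 0.3},
  {"x": 0.13, "y": 2.7, "z": 0, "turn": -0.3, "jaw": 0.3},
  {"x": 0.13, "y": 2.7, "z": 0, "turn": -0.3, "jaw": 0.3},
  {"x": 0.13, "y": 2.7, "z": 0, "turn": -0.3, "jaw": 0.3},
  {"x": 0.13, "y": 2.7, "z": 0, "turn": -0.3, "jaw": 0.3},
  {"x": 0.13, "y": 2.7, "z": 0, "turn": -0.3, "jaw": 0.3},
  {"x": 0.13, "y": 2.7, "z": 0, "turn": -0.3, "jaw": 0.3},
  {"x": 0.13, "y": 2.4, "z": 0, "turn": -0.1, "jaw": 0.3},
])

```text
t: 11.73
tool_pos: [0.4411, 0.215, 0.2551]
tool_rot: [-1.569, -0.106, 0.11]
contact_force: [0.6, -0.1, -1.8]
opening: 0.0073
```

Request:
play_rows([
  {"x": 0.1, "y": 1.8, "z": 0, "turn": -0.3, "jaw": 0.3},
  {"x": 0.13, "y": 0.8, "z": 0, "turn": -0.3, "jaw": 0.3},
  {"x": 0, "y": 0, "z": 0, "turn": 0, "jaw": 0.3},
  {"x": 0, "y": 0, "z": 0, "turn": 0, "jaw": 0.3},
  {"x": 0, "y": 0, "z": 0, "turn": 0, "jaw": 0.3},
])

```text
t: 12.15
tool_pos: [0.4443, 0.2386, 0.2563]
tool_rot: [-1.569, -0.098, 0.099]
contact_force: [-1.0, -0.3, -1.7]
opening: 0.0076
```

Run:
```python
from h import *
d=grab('wrist','w8.png');o=ctrl.get_obs();print(o['tool_pos'],o['tool_rot'],o['opening'],o['contact_force'])
```

```text
[0.44438854 0.23856316 0.25649384] [-1.56916401 -0.09767735  0.09827802] 0.007576634192105911 [ 0.7995293  -0.76849132 -2.11700469]
```

View pics/w8.png

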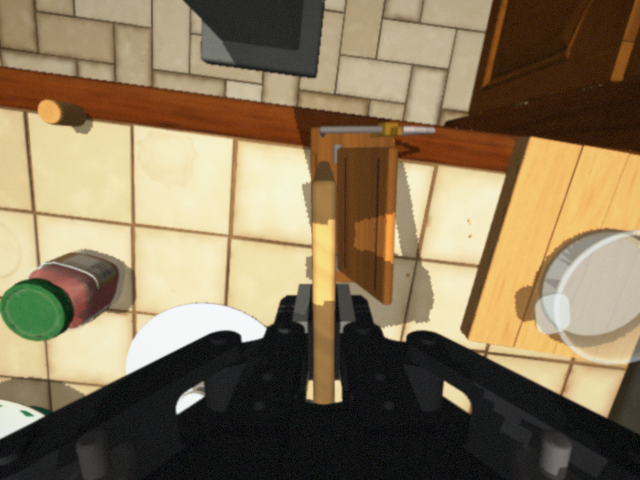

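Run:
```python
import cv2
a=cv2.imread('pics/w8.png'); cv2.imwrite('pics/w8z.png',cv2.resize(a[115:215,295:415],None,fx=6,fy=6,interpolation=cv2.INTER_CUBIC))
```

```text
(no output)
```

View pics/w8z.png

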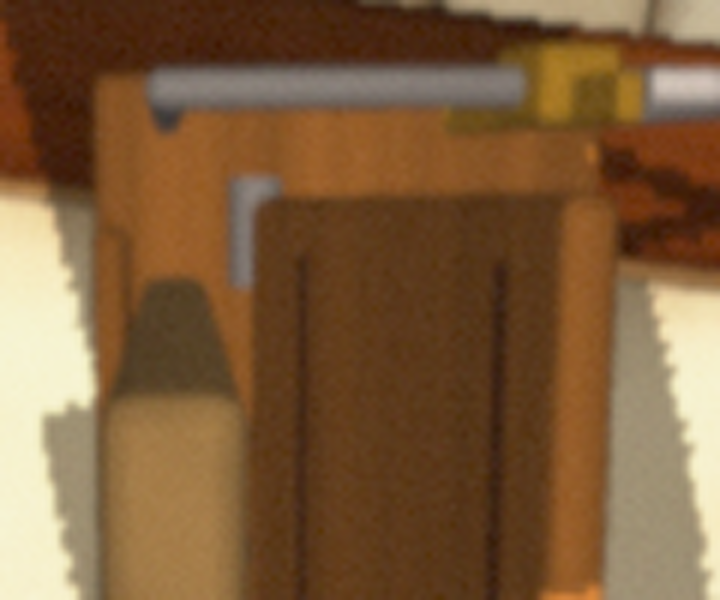

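Run:
```python
from fit import *
d=eyes.get_image('wrist');p=np.load('p3.npy')[:3]+[0,-.003,0]
u=np.array([np.cos(p[2]),np.sin(p[2]),0]);v=np.array([-u[1],u[0],0]);h=np.r_[p[:2],0]
W=lambda x,y:(295+(x+.5)/6-.5,115+(y+.5)/6-.5)
for nm,px,z in [('base .086',W(110,72),.014),('base cols -.028',W(97,150),.014),('lip .06',W(112,230),.028),('rest near .065 low',W(258,200),.022),('board bot .055',W(176,285),.1275),('board top',W(176,395),.2875),('rest front low',W(255,400),.022),('lip inner',W(127,240),.028)]:
    X=onz(d,px,z);print(nm,X,'stand',(X-h)@u,(X-h)@v)
print(p)
```

```text
base .086 [0.3596 0.2168 0.014 ] stand -0.025611216941620104 0.08497050276620868
base cols -.028 [0.3726 0.216  0.014 ] stand -0.028062761380755932 0.07215949374930287
lip .06 [0.3854 0.2205 0.028 ] stand -0.025272319074244404 0.05892427434188564
rest near .065 low [0.3775 0.2445 0.022 ] stand -0.0004758400268964145 0.06359665853494707
board bot .055 [0.3892 0.2318 0.1275] stand -0.014577435772725753 0.05362201987986689
board top [0.3887 0.2317 0.2875] stand -0.014642027045178368 0.05418447193303614
rest front low [0.411  0.2485 0.022 ] stand -0.0009152106294326805 0.029889370037684094
lip inner [0.3867 0.2232 0.028 ] stand -0.02276857673467348 0.05727179432372665
[0.4405 0.2533 1.7028]
```

Request:
play_rows([
  {"x": -0.05, "y": 0.4, "z": -0.5, "turn": 0, "jaw": 0.3},
  {"x": 0, "y": 0, "z": -1.5, "turn": 0, "jaw": 0.3},
  {"x": 0, "y": 0, "z": -1.8, "turn": 0, "jaw": 0.3},
  {"x": 0, "y": 0, "z": -1.8, "turn": 0, "jaw": 0.3},
  {"x": 0, "y": 0, "z": -1.5, "turn": 0, "jaw": 0.3},
  {"x": 0, "y": 0, "z": -0.9, "turn": 0, "jaw": 0.3},
  {"x": 0, "y": 0, "z": 0, "turn": 0, "jaw": 0.3},
  {"x": 0, "y": 0, "z": 0, "turn": 0, "jaw": 0.3},
])

```text
t: 12.92
tool_pos: [0.4438, 0.2434, 0.1766]
tool_rot: [-1.569, -0.098, 0.099]
contact_force: [-0.1, -0.8, -2.2]
opening: 0.0077
```

Run:
```python
from h import *
d=grab('wrist','w9.png');o=ctrl.get_obs();print(o['tool_pos'],o['opening'],o['contact_force'])
a=cv2.imread('pics/w9.png'); cv2.imwrite('pics/w9z.png',cv2.resize(a[50:230,240:460],None,fx=3.5,fy=3.3,interpolation=cv2.INTER_CUBIC))
```

```text
[0.44434739 0.24367003 0.17762211] 0.007298338316671007 [ 0.24662719 -0.28773285 -1.48091695]
```

View pics/w9z.png

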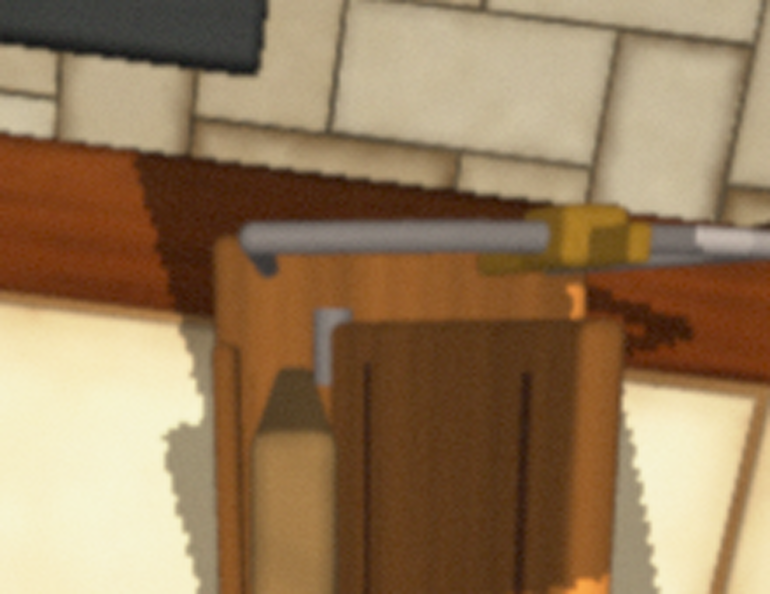

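Request:
play_rows([
  {"x": 0, "y": 0, "z": -1.2, "turn": 0, "jaw": 0.3},
  {"x": 0, "y": 0, "z": -1.0, "turn": 0, "jaw": 0.3},
  {"x": 0, "y": 0, "z": -0.5, "turn": 0, "jaw": 0.3},
  {"x": 0, "y": 0, "z": -0.2, "turn": 0, "jaw": 0.3},
  {"x": 0, "y": 0, "z": -0.1, "turn": 0, "jaw": 0.3},
  {"x": 0, "y": 0, "z": 0, "turn": 0, "jaw": 0.3},
])

```text
t: 13.47
tool_pos: [0.4438, 0.2436, 0.1465]
tool_rot: [-1.569, -0.099, 0.099]
contact_force: [-1.1, -0.6, -1.8]
opening: 0.0077
```

Request:
play_rows([
  {"x": 0, "y": 0, "z": -0.15, "turn": 0, "jaw": 0.3},
  {"x": 0, "y": 0, "z": -0.15, "turn": 0, "jaw": 0.3},
])

```text
t: 13.63
tool_pos: [0.4443, 0.2438, 0.1443]
tool_rot: [-1.568, -0.1, 0.098]
contact_force: [-0.4, 0.1, -1.7]
opening: 0.0075
```

Request:
play_rows([
  {"x": 0, "y": 0, "z": -0.12, "turn": 0, "jaw": 0.3},
  {"x": 0, "y": 0, "z": 0, "turn": 0, "jaw": 0.3},
])

```text
t: 13.8
tool_pos: [0.4443, 0.2438, 0.1433]
tool_rot: [-1.568, -0.1, 0.098]
contact_force: [-0.9, 0.0, 0.6]
opening: 0.0076
```

Request:
play_rows([
  {"x": 0, "y": 0, "z": -0.12, "turn": 0, "jaw": 0.3},
  {"x": 0, "y": 0, "z": 0, "turn": 0, "jaw": 0.3},
])

```text
t: 13.97
tool_pos: [0.4445, 0.2439, 0.1434]
tool_rot: [-1.568, -0.1, 0.098]
contact_force: [-3.3, -0.3, 6.2]
opening: 0.0075
```

Request:
play_rows([
  {"x": 0, "y": 0, "z": 0.25, "turn": 0, "jaw": 1.2},
  {"x": 0, "y": 0, "z": 0, "turn": 0, "jaw": 2.0},
  {"x": 0, "y": 0, "z": 0, "turn": 0, "jaw": 2.0},
  {"x": 0, "y": 0, "z": 0, "turn": 0, "jaw": 2.0},
])

```text
t: 14.3
tool_pos: [0.4439, 0.2436, 0.1438]
tool_rot: [-1.569, -0.099, 0.099]
contact_force: [0.0, -0.1, 0.4]
opening: 0.02
```

Run:
```python
from h import *
d=grab('wrist','w10.png');o=ctrl.get_obs();print(o['tool_pos'],o['opening'],o['contact_force'])
d=grab('scene','s10.png')
a=cv2.imread('pics/w10.png');b=cv2.imread('pics/s10.png')[90:290,90:330]
cv2.imwrite('pics/c10.png',np.hstack([a[0:400,200:500],cv2.resize(b,(480,400),interpolation=cv2.INTER_CUBIC)]))
```

```text
[0.443832   0.24356254 0.14369068] 0.01980964805390366 [-0.06013904  0.29122925  0.18768977]
```

View pics/c10.png

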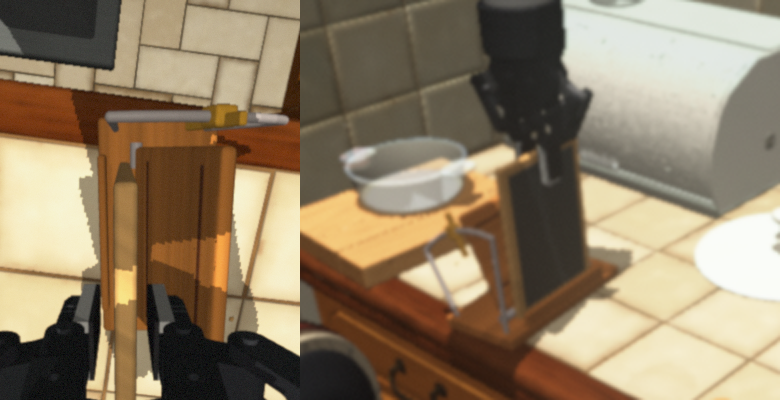

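Request:
play_rows([
  {"x": -0.03, "y": 0.25, "z": 0, "turn": 0, "jaw": 2.0},
  {"x": -0.03, "y": 0.25, "z": 0, "turn": 0, "jaw": 2.0},
  {"x": -0.03, "y": 0.25, "z": 0, "turn": 0, "jaw": 2.0},
  {"x": -0.03, "y": 0.25, "z": 0, "turn": 0, "jaw": 2.0},
  {"x": -0.03, "y": 0.25, "z": 0, "turn": 0, "jaw": 2.0},
  {"x": -0.03, "y": 0.25, "z": 0, "turn": 0, "jaw": 2.0},
  {"x": 0, "y": 0, "z": 0, "turn": 0, "jaw": 2.0},
  {"x": 0, "y": 0, "z": 0, "turn": 0, "jaw": 2.0},
])

```text
t: 15.07
tool_pos: [0.442, 0.2588, 0.1439]
tool_rot: [-1.569, -0.099, 0.099]
contact_force: [-0.8, 0.9, 0.7]
opening: 0.0201
```

Run:
```python
from h import *
d=grab('wrist','w11.png');o=ctrl.get_obs();print(o['tool_pos'],o['opening'],o['contact_force'])
d=grab('scene','s11.png')
a=cv2.imread('pics/w11.png');b=cv2.imread('pics/s11.png')[90:290,90:330]
cv2.imwrite('pics/c11.png',np.hstack([a[0:400,200:500],cv2.resize(b,(480,400),interpolation=cv2.INTER_CUBIC)]))
```

```text
[0.44205675 0.25869293 0.14387083] 0.019966065700774593 [ 0.43110612 -0.35322924  0.69250056]
```

View pics/c11.png

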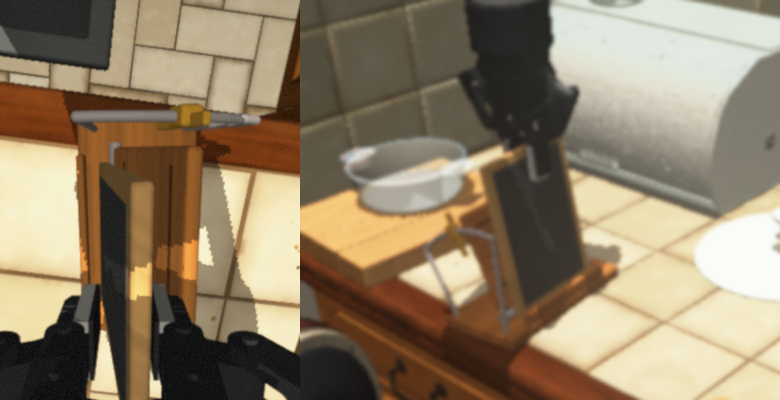

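Request:
play_rows([
  {"x": -0.03, "y": 0.25, "z": 0, "turn": 0, "jaw": 2.2},
  {"x": -0.03, "y": 0.25, "z": 0, "turn": 0, "jaw": 2.4},
  {"x": -0.03, "y": 0.25, "z": 0, "turn": 0, "jaw": 2.6},
  {"x": -0.03, "y": 0.25, "z": 0, "turn": 0, "jaw": 2.8},
  {"x": -0.03, "y": 0.25, "z": 0, "turn": 0, "jaw": 3.0},
  {"x": -0.03, "y": 0.25, "z": 0, "turn": 0, "jaw": 3.0},
  {"x": -0.03, "y": 0.25, "z": 0, "turn": 0, "jaw": 3.0},
  {"x": 0, "y": 0, "z": 0, "turn": 0, "jaw": 3.0},
])

```text
t: 15.83
tool_pos: [0.4399, 0.2766, 0.1439]
tool_rot: [-1.568, -0.099, 0.099]
contact_force: [-0.4, -0.5, -0.2]
opening: 0.0303
```

Run:
```python
from h import *
d=grab('wrist','w12.png');o=ctrl.get_obs();print(o['tool_pos'],o['opening'],o['contact_force'])
d=grab('scene','s12.png')
a=cv2.imread('pics/w12.png');b=cv2.imread('pics/s12.png')[90:290,90:330]
cv2.imwrite('pics/c12.png',np.hstack([a[0:400,200:500],cv2.resize(b,(480,400),interpolation=cv2.INTER_CUBIC)]))
```

```text
[0.43994492 0.27638706 0.14390809] 0.030063440446228024 [-0.42556389  0.35443603  0.30638177]
```

View pics/c12.png

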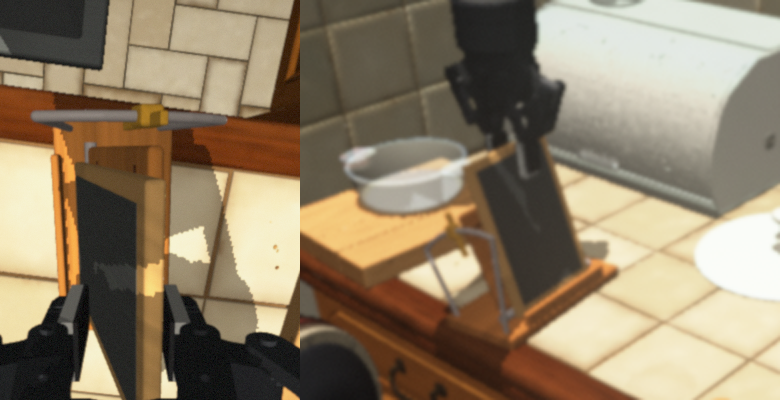

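Request:
play_rows([
  {"x": -0.03, "y": 0.2, "z": 0, "turn": 0, "jaw": 3.0},
  {"x": -0.03, "y": 0.2, "z": 0, "turn": 0, "jaw": 3.0},
  {"x": -0.03, "y": 0.2, "z": 0, "turn": 0, "jaw": 3.0},
  {"x": -0.03, "y": 0.2, "z": 0, "turn": 0, "jaw": 3.0},
  {"x": -0.03, "y": 0.2, "z": 0, "turn": 0, "jaw": 3.2},
  {"x": 0, "y": 0.1, "z": 0, "turn": 0, "jaw": 3.4},
  {"x": 0, "y": 0, "z": 0, "turn": 0, "jaw": 3.6},
  {"x": 0, "y": 0, "z": 0, "turn": 0, "jaw": 3.8},
])

```text
t: 16.6
tool_pos: [0.4385, 0.2872, 0.1439]
tool_rot: [-1.569, -0.099, 0.099]
contact_force: [0.6, -0.2, 0.7]
opening: 0.0377
```

Run:
```python
from h import *
d=grab('wrist','w13.png');o=ctrl.get_obs();print(o['tool_pos'],o['opening'],o['contact_force'])
d=grab('scene','s13.png')
a=cv2.imread('pics/w13.png');b=cv2.imread('pics/s13.png')[90:290,90:330]
cv2.imwrite('pics/c13.png',np.hstack([a[0:400,200:500],cv2.resize(b,(480,400),interpolation=cv2.INTER_CUBIC)]))
```

```text
[0.4384791  0.28708121 0.14387851] 0.03784010984369421 [-0.22473058 -0.22380092 -0.04649575]
```

View pics/c13.png

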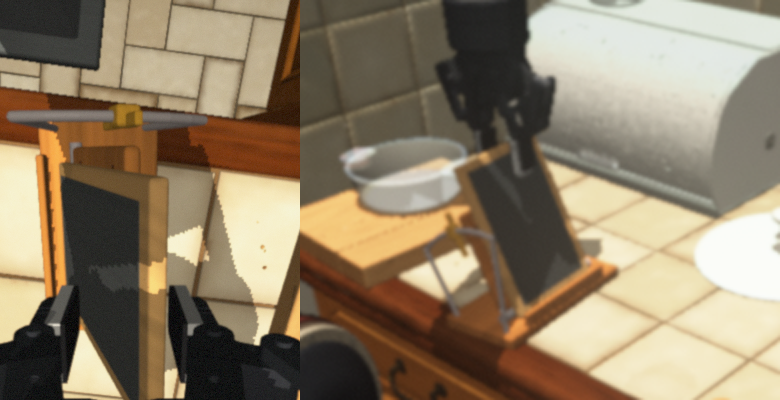

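Request:
play_rows([
  {"x": 0, "y": 0, "z": 0, "turn": 0, "jaw": 4.5},
  {"x": 0, "y": 0, "z": 0, "turn": 0, "jaw": 5.5},
  {"x": 0, "y": 0, "z": 0, "turn": 0, "jaw": 6.5},
  {"x": 0, "y": 0, "z": 0, "turn": 0, "jaw": 7},
  {"x": 0, "y": 0, "z": 0, "turn": 0, "jaw": 7},
  {"x": 0, "y": 0, "z": 0, "turn": 0, "jaw": 7},
])

```text
t: 17.2
tool_pos: [0.4385, 0.2871, 0.1439]
tool_rot: [-1.569, -0.099, 0.099]
contact_force: [0.5, 0.0, -0.9]
opening: 0.0702
```

Run:
```python
from h import *
d=grab('wrist','w14.png');o=ctrl.get_obs();print(o['tool_pos'],o['opening'],o['contact_force'])
```

```text
[0.43847829 0.28710159 0.14388502] 0.07015236331348726 [-0.08441034  0.47765362 -0.31958521]
```

View pics/w14.png

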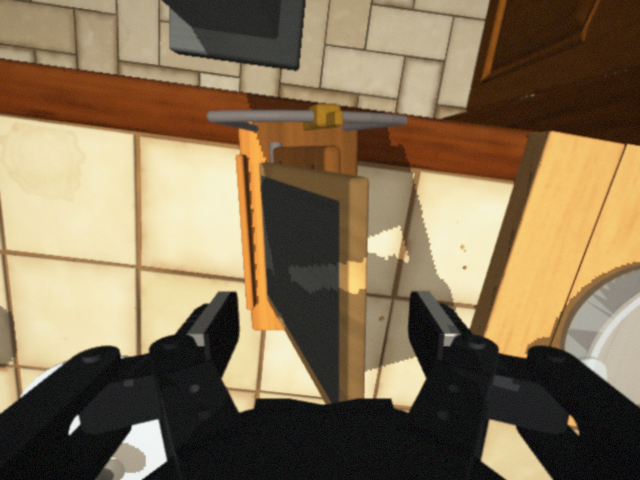

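Both fingers are clear of the board (the board's top edge is at column 340–367 and the fingers are at 235 and 410), so I'll lift away.

Request:
play_rows([
  {"x": 0, "y": 0, "z": 1, "turn": 0, "jaw": 7},
  {"x": 0, "y": 0, "z": 2, "turn": 0, "jaw": 7},
  {"x": 0, "y": 0, "z": 2, "turn": 0, "jaw": 7},
  {"x": 0, "y": 0, "z": 2, "turn": 0, "jaw": 7},
  {"x": 0, "y": 0, "z": 2, "turn": 0, "jaw": 7},
  {"x": 0, "y": 0, "z": 1.5, "turn": 0, "jaw": 7},
  {"x": 0, "y": 0, "z": 0, "turn": 0, "jaw": 7},
  {"x": 0, "y": 0, "z": 0, "turn": 0, "jaw": 7},
])

```text
t: 17.92
tool_pos: [0.439, 0.2874, 0.2503]
tool_rot: [-1.568, -0.101, 0.097]
contact_force: [-0.3, 0.9, 0.2]
opening: 0.0702
```

Run:
```python
from h import *
d=grab('wrist','w15.png');o=ctrl.get_obs();print(o['tool_pos'],o['opening'],o['contact_force'])
d=grab('scene','s15.png');grab('top','t15.png')
a=cv2.imread('pics/w15.png');b=cv2.imread('pics/s15.png')[90:290,90:330]
cv2.imwrite('pics/c15.png',np.hstack([a[0:400,200:500],cv2.resize(b,(480,400),interpolation=cv2.INTER_CUBIC)]))
cv2.imwrite('pics/w15y.png',cv2.resize(a[120:200,265:365],None,fx=8,fy=7.4,interpolation=cv2.INTER_CUBIC))
```

```text
[0.43836694 0.28705858 0.24871423] 0.07000505833427653 [-0.05500472 -0.44389086 -0.31029438]
```

View pics/c15.png

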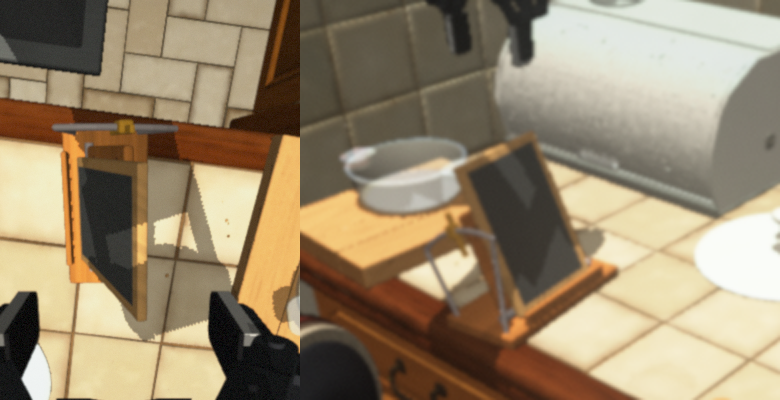

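View pics/w15y.png

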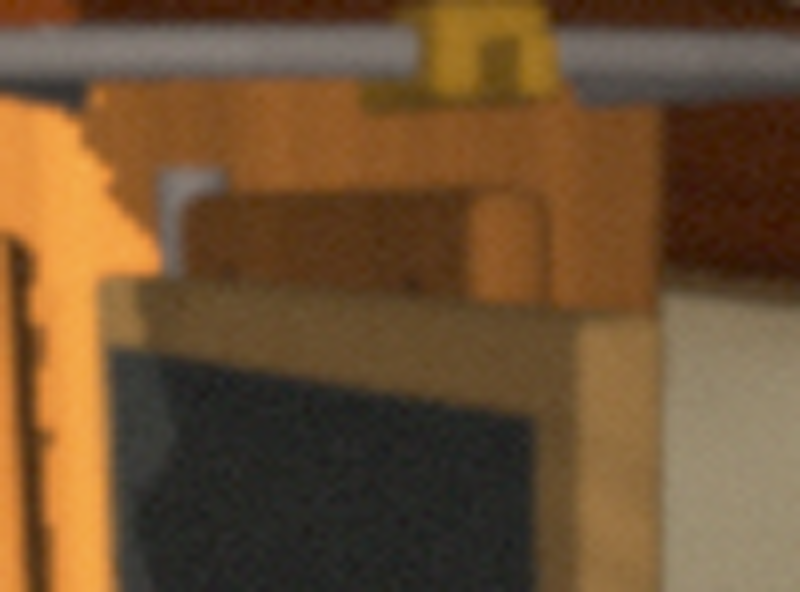

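View pics/t15.png

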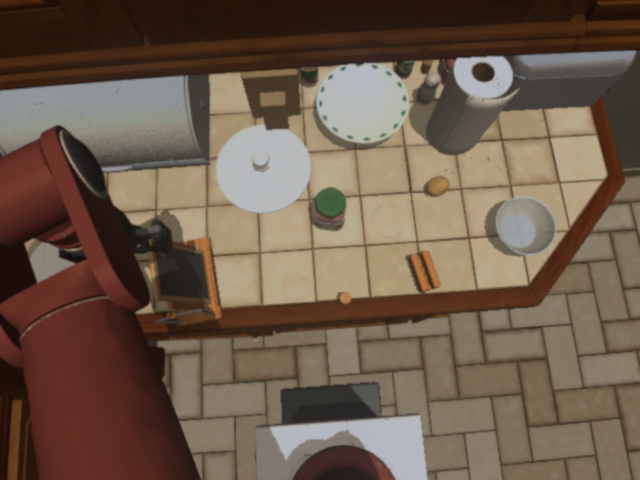

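Run:
```python
from fit import *
d=eyes.get_image('wrist'); p3=np.load('p3.npy')[:3]
Y=lambda x,y:(265+(x+.5)/8-.5,120+(y+.5)/7.4-.5)
for dyaw in (-.01,0,.01):
    p=p3+[0,-.003,dyaw]
    def line(px,f):
        a,b=proj(d,S(p,f(.09)))[0],proj(d,S(p,f(-.09)))[0]; t=(px[1]-a[1])/(b[1]-a[1]); return (a+(b-a)*t-px)[0]
    ph=least_squares(lambda q:(proj(d,S(p,H(q[0],0,.078,.118)))[0]-Y(537,68))[0],[.3]).x[0]
    th=least_squares(lambda q:[line(px,lambda y:H(q[0],x,y,.11)) for px,x in ((Y(470,250),-R),(Y(548,250),R))],[.3])
    print(ph,th.x[0],th.fun)
    # board: top edge front/back near corner & bottom front
    def bl(q):
        s0,a=q  # back-bottom edge stand x, lean
        f=lambda t,z:[s0+z*np.sin(a)-t*np.cos(a),.055,.014+z*np.cos(a)+t*np.sin(a)]
        g=[]
        for px,t,z in ((Y(660,330),0,.16),(Y(580,330),.008,.16),(Y(102,290),.008,0)):
            g.append((proj(d,S(p,f(t,z)))[0]-px)[0])
        return g
    r=least_squares(bl,[-.006,.35]);print('  board',r.x,r.fun)
```

```text
0.3347326694037835 0.3389068307104227 [-0.8842  0.9316]
  board [-0.0066  0.351 ] [ 1.0039 -0.9603 -0.0527]
0.3417770321843051 0.34477637689784957 [-0.8675  0.9148]
  board [-0.0061  0.351 ] [ 1.0079 -0.9642 -0.053 ]
0.34887627714584585 0.350621946645537 [-0.8512  0.8984]
  board [-0.0055  0.3511] [ 1.0111 -0.9674 -0.0533]
```

```bash
python3 -c "
from station import *
print(finish_job(), ctrl.get_obs()['t'])"
```

```text
the job is handed in; nothing more can be done
the job is handed in; nothing more can be done
```

I leaned the rest back to the marker with the closed fingertips, let go, and stood the slate board on the ledge against it. The job was handed in at about 18 s of the 64 s allowed. No verdict was given.

- **Rest and marker:** after the board was placed, the wrist camera gave the marker at about 0.34 rad and the rest at about 0.345. Across the stand headings I tried they differed by 0.002 to 0.004 rad. The check just after letting go of the rest agreed to within about 0.004 near the marker.
- **Board:** it leans at about 0.35 rad, so it lies nearly flat against the rest, with its lower edge between the lip and the rest. It measured about 1 mm off the middle of the ledge just before I lowered it.
- **Bystanders and gripper:** the jam jar and cork look to be where they started, and the gripper was about 10 cm above the board and touching nothing when I handed in.

**Checks that disagreed:**
- The camera fits for the stand's position differed by about 3–4 mm. That makes the absolute angles uncertain by a few hundredths of a rad, but the rest-to-marker difference hardly changes.
- Readings from the far end of the rest came out about 0.004 to 0.017 rad lower than those near the marker, depending on the stand position assumed. I put this down to a small error in the stand's heading.

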